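Snap ring back on the pulley spindle

ROBOT

A 6-joint arm with a two-finger parallel gripper is mounted at the origin on the work surface. World frame = base frame: x ahead of the robot, y to its left, z up, the work surface at z = 0. Lengths are in m, angles in rad, forces in N, time in s.
With the tool pointing down it reaches from about 0.275 to 0.85 m from the base axis. Payload 19 kg.
Tool frame: the origin (TCP) lies midway between the tips of the shut fingers; the grasp point (between the pads) lies 19 mm behind it; z points along the fingers, x is the direction in which the jaws open and shut, and the axes are right-handed (so a half turn about z gives the same grasp; the last joint's range is limited). The gripper opens to 85 mm and grips with 20 to 120 N. Pads are 22 mm wide; open, the fingers measure 114 mm over their backs; the gripper's body (76 mm by 85 mm) begins 54 mm behind the grasp point. The pads swing forward as they close: fully open they stand 13 mm farther back than shut.
Start: joints at [1.184, 0.15, 1.437, -0, 1.554, -0.134], TCP at [0.144, 0.557, 0.231] pointing down, gripper open.
Joint ranges: [-2.8, 2.8], [-0.68, 2.1], [0.12, 2.68], [-1.39, 4.53], [0.16, 2.79], [-2.81, 2.81]. Speed limits (rad/s): [1.89, 1.89, 2.22, 3.01, 3.01, 3.01].

INTERFACE

Orientations are given as a rotation vector (axis times angle).
In Python, from plant import env gives the robot as it stands.
- The arm moves only by the tool play_rows, never from a script. Its argument "commands" is a list of rows, each a list of 6 numbers: the shift along the tool's x, y, z in units of 40 mm (1.0 is 40 mm), then the turn, a rotation vector about the tool's x, y, z in units of 6 degrees (1.0 is 6 degrees). In form: [[tx, ty, tz, ax, ay, az], ...]. A call has 1 to 5 rows; each row is the pose to reach, as a shift and turn from the pose measured when the call began, along the tool's axes at that moment; what a row does not reach only later rows make up. A row lasts 1/10 s, in which the tool goes at most 50 mm and 8.59 degrees, less where a joint would pass 70% of its speed; a pose out of reach is approached as far as the arm can. A call with a gripper value outside its range is refused whole. "gripper" is the opening, from 0 (shut) to 1 (fully open), set as the call begins (left out, the last holds). The fingers move at their own pace and stop on an object; "squeeze" is the grip in N (left out, the last holds). Time passes only in rows, so rows that repeat a pose let the fingers close. It gives the time, the measured TCP pose, the force and the opening at its end, in the units of the state.
- env.state(): the state, without advancing time (a new reading comes with each control period).
- env.capture(name): name is "scene" or "top"; returns the picture (400x640x3 uint8, blue, green, red); there is no depth.
- env.camera_info(name): a dict with "fov_y" (degrees; the focal length in pixels is half the picture's height over the tangent of half this angle, whatever the lens; pixels are square), "cx", "cy" (the principal point, pixels), "rvec" (rotation vector, rad) and "tvec" (3), from world to camera coordinates, as OpenCV has them. Camera axes: x right, y down, z forward; pixel columns grow to the right and rows downward; lengths in m; the calibration is good to about 2 mm. A picture is of the moment at which its call begins. camera_info takes no time and is no camera call.
- env.close_job(): hands the job in, once; it reports no verdict.
The state is a dict: "time": time; "joint_pos": joint angles; "joint_vel": joint speeds; "tau": joint torques, N m; "tcp_pos": TCP position; "ee_rot": TCP orientation; "force": force on the tool from outside, world axes, zero at the start; "torque": the same for the moment, N m; "grip_width": finger opening in m.
Only numpy, scipy, OpenCV 4.12 (cv2) and the standard library are available. Lean on these libraries where they do the work, as an engineer would, in place of code of your own. Each camera call takes 0.05 s, during which the arm holds its last target.

TASK

Fit the loose steel snap ring to the upright spindle so that it keeps the green pulley on: take the ring by its two eyes with the snap-ring pliers (not with the fingers), spread it, pass it over the end of the spindle down onto the pulley's hub, and let it close into the groove there. Then stand the pliers back in their wooden rest, let go, and leave everything else on the bench where it is.

Things in the scene. Friction and masses are not known exactly. Their poses are not given: they have to be found in the camera images.
- ring: Snap ring: bright steel, 5 mm thick, 62 x 47 mm, flat on the blue cradle. Origin: ring centre, underside; z up; x from the centre to the gap with the two eyes. Back piece at x = -25 mm with two stiff curved arms, sprung inwards about upright hinges at (-25, +-4.5) mm. Clear inner radius: 16 mm relaxed, 20.5 mm at 0.20 rad of both arms, 21.4 mm at 0.24 rad.
- ring_left (a joint): Spread of the ring's arm on its +y side, rad: 0 relaxed, about 0.05 closed in the spindle's groove, 0.16 to 0.18 if it clamps the spindle's full diameter, 0.22 to 0.28 right for passing over the spindle, 0.32 stop. The eye moves about 52 mm per rad; spreading to 0.24 takes about 5.5 N at the eye.
- ring_right (a joint): The same for the arm on the -y side.
- eye_left (a point): Centre of the eye at the end of the +y arm, on the ring's top face: a 9 mm square hole right through the 15 x 17 mm lug. Relaxed it lies at x = 27, y = +9.5 mm in the ring's frame.
- eye_right (a point): The same on the -y arm (relaxed at x = 27, y = -9.5 mm).
- cradle: Fixed wooden plate (100 x 80 mm); a blue column carries the ring's underside 28 mm above the bench, a 4 mm high stub centres it, a blue bar supports the outer ends of the lugs, and below the eyes 18 mm are free. Origin: bench level under the ring's centre; its x is the ring's x.
- pliers: Snap-ring pliers, 165 mm, 0.16 kg, upright in the rest, tips down. Origin: centre of the underside of the flange (44 x 22 x 8 mm, long side along x); z up, y across the handles. Red handles (20 mm wide in x) from z = 37 to 91 mm; legs down to flat shoulders at z = -66 mm and round 5 mm pins with round ends, tips at z = -74 mm. Squeezing the handles spreads the pins; a spring parts the handles.
- pliers_grip (a point): Middle between the red handles, 64 mm above the flange's underside: pinch here, closing along the pliers' y. Outer width W here is 58 mm at rest. W = 56 sets the pins for the eyes of the relaxed ring, 31 spreads the ring to about 0.24 rad (29, the stop, to 0.28), 52 frees the pins from a ring in the groove. Spring back-force 8 N at rest, 10 N at 31 mm, 17 N with the ring.
- pliers_left (a joint): Angle of the pliers' +y arm, rad; the other follows equally: 0 handles apart (at rest), 0.24 fully squeezed; about (58 - W)/120 for an outer width of W mm at the grip. Each pin stands 8 mm + 74 mm x angle from the middle. The spread pins lean outwards, so the ring does not slide off them.
- rest: Fixed wooden pliers rest: plate 75 x 80 mm, two posts at x = +-19 mm, 82 mm high, 28 mm apart. The flange lies across the post tops between cheeks 8 mm high (play +-2.5 mm in y, +-3 mm in x), the legs hang between the posts. Origin: bench level, middle. Pliers in place: axes as the rest's (or half a turn), origin 82 mm above the rest's.
- spindle_unit: Fixed unit: dark square base 130 mm wide, green belt pulley (100 mm diameter) with a raised hub (54 mm diameter, 9 mm proud), and the steel spindle standing out of the hub. Origin: bench level on the spindle's axis, z up. Spindle and pulley are clamped at a height that is not measured.
- spindle_axis (a point): Point on the spindle's axis 60 mm above the bench. The hub face stands 0 to 13 mm above it, different each time: feel for it. From the hub face up: dark groove, 35 mm diameter, 8.5 mm high; then the bright end, 40 mm diameter for 6 mm and 37 mm for 2 mm (end 16.5 mm above the hub face). A spread ring laid on the hub face is level with the groove.
- screwdriver: Bystander: screwdriver lying on the bench.
- wrench: Bystander: steel wrench lying on the bench.
- oil: Bystander: white bottle, 48 mm diameter, 120 mm high.
- jar: Bystander: small amber jar, 42 mm diameter, 55 mm high.
- spacer: Bystander: brass spacer ring, 48 mm diameter, 12 mm high.
- spare_pulley: Bystander: spare green pulley lying flat, 80 mm diameter.
- offcut: Bystander: wood offcut 110 x 60 x 25 mm.
Mind the look-alikes: they are no part of the job. What is shaped like the pliers but purple is not meant.

How it is judged:
By the outcome, as a careful person would: the job done as asked, in the order asked, and still so for the second after the job is handed in, with the robot touching nothing.
It also fails if it takes over 67 s, if anything falls off the work surface, if the arm or the gripper's body presses on something with over 40 N, if the wrist force passes 120 N, or if a joint passes its speed limit or range.

## Working session

There is one attempt and no reset: what is moved stays moved. The work goes in short steps, Python scripts to look and compute and a tool call to move; the robot and the scene stay as the last step left them, time stands still between calls to the robot, and variables do not carry over. Pictures are saved under pics/ and viewed, and the job is handed in when it is done.

Besides the shell and the picture viewer there is one more tool, called as name(argument=value, ...) on one line, values as JSON. play_rows: Moves the arm, as the interface text tells. Its arguments: {"type":"object","properties":{"commands":{"type":"array"},"gripper":{"type":"number"},"squeeze":{"type":"number"}},"required":["commands"]}

```bash
mkdir -p pics; ls; python3 - <<'E'
from plant import env
import cv2
print(env.state())
for n in("scene","top"):
    print(n,env.camera_info(n)); cv2.imwrite(f"pics/{n}0.png",env.capture(n))
E
```

```text
pics
{'time': 0.0, 'joint_pos': array([ 1.18402273e+00,  1.50957606e-01,  1.43800805e+00,  1.66523358e-05,
        1.55379324e+00, -1.34015164e-01]), 'joint_vel': array([ 0.00205797, -0.00153411, -0.00013833,  0.00215651, -0.00020453,
        0.00045851]), 'tau': array([-1.01600606e-03, -7.13052607e+01, -5.70879185e+01, -1.99272654e-04,
        8.93124437e-03,  7.54974144e-05]), 'tcp_pos': array([0.14372533, 0.556502  , 0.23070307]), 'ee_rot': array([ 2.48327148e+00,  1.92337794e+00, -1.59803096e-03]), 'force': array([ 0.04633585,  0.04248369, -0.80468608]), 'torque': array([0.06417951, 0.00558247, 0.03673363]), 'grip_width': 0.08489197341512149}
scene {'fov_y': 56.46058723052892, 'cx': 317.2301343326438, 'cy': 198.42910715166326, 'rvec': array([ 1.09270044,  2.29276098, -1.11417803]), 'tvec': array([ 0.32981595, -0.19135188,  1.4159023 ])}
top {'fov_y': 42.73519624936093, 'cx': 324.85650060473193, 'cy': 203.78901332201056, 'rvec': array([ 2.17336953, -2.11395409,  0.1490033 ]), 'tvec': array([-0.00191765,  0.56143447,  1.34641389])}
```

View pics/scene0.png

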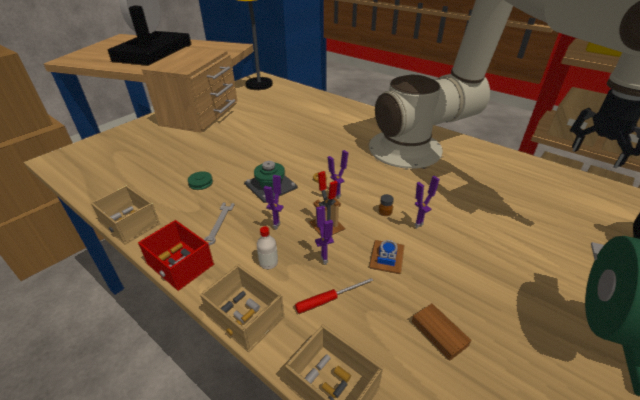

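View pics/top0.png

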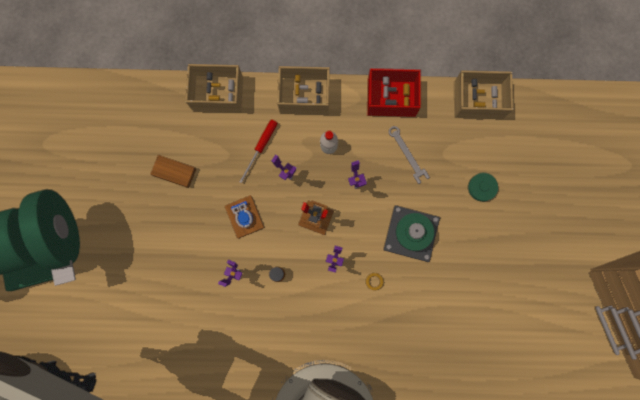

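The top view shows the red-handled pliers in their rest at about (317,215). Purple look-alikes stand at (285,168), (357,176), (335,259) and (232,273). The ring and cradle are at (243,217), and the spindle at (415,232). Only the red-handled pliers fit the description, so I'll confirm them in an enlarged crop.

```bash
cat > h.py <<'E'
import numpy as np, cv2
from plant import env
from scipy.spatial.transform import Rotation as R
def cam(n):
    c=env.camera_info(n); f=200/np.tan(np.radians(c['fov_y']/2))
    K=np.array([[f,0,c['cx']],[0,f,c['cy']],[0,0,1.]])
    return K,np.array(c['rvec']),np.array(c['tvec'])
def proj(n,P):
    K,r,t=cam(n); return cv2.projectPoints(np.atleast_2d(np.array(P,float)),r,t,K,None)[0][:,0]
def unproj(n,uv,z):
    K,r,t=cam(n); Rm=cv2.Rodrigues(r)[0]; C=-Rm.T@t
    d=Rm.T@np.linalg.inv(K)@np.array([uv[0],uv[1],1.]); return C+d*(z-C[2])/d[2]
def crop(img,u0,v0,w,h,s,path):
    cv2.imwrite(path,cv2.resize(img[v0:v0+h,u0:u0+w],None,fx=s,fy=s,interpolation=cv2.INTER_CUBIC))
E
python3 - <<'E'
from h import *
t=cv2.imread('pics/top0.png'); s=cv2.imread('pics/scene0.png')
crop(t,220,190,120,90,6,'pics/t1.png')
crop(t,375,190,80,80,7,'pics/t2.png')
crop(s,300,160,130,120,5,'pics/s1.png')
crop(s,235,150,80,60,9,'pics/s2.png')
for n in("scene","top"):
    K,r,tt=cam(n); print(n,-cv2.Rodrigues(r)[0].T@tt, K[0,0])
print(unproj('top',(243,217),.03),unproj('top',(317,215),.09),unproj('top',(417,231),.08))
E
```

```text
scene [1.15597068 0.52710757 0.73216311] 372.52534484235474
top [0.36181106 0.00308701 1.41319706] 511.1906195682334
[0.5203177  0.23573742 0.03      ] [0.52400452 0.03291386 0.09      ] [ 0.49032194 -0.22940261  0.08      ]
```

View pics/t1.png

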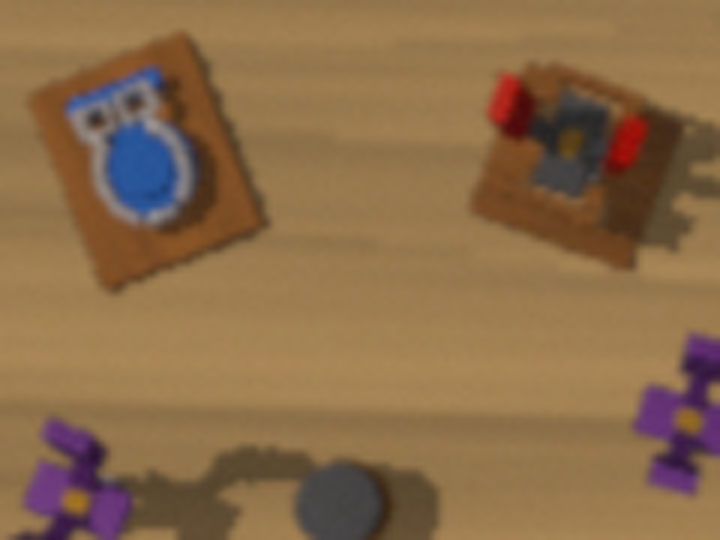

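View pics/t2.png

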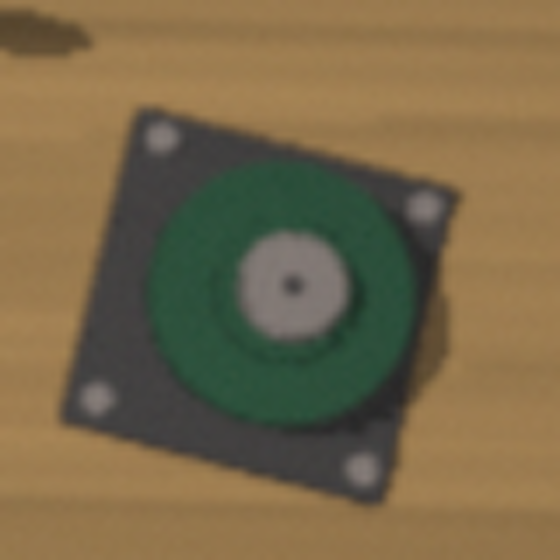

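View pics/s1.png

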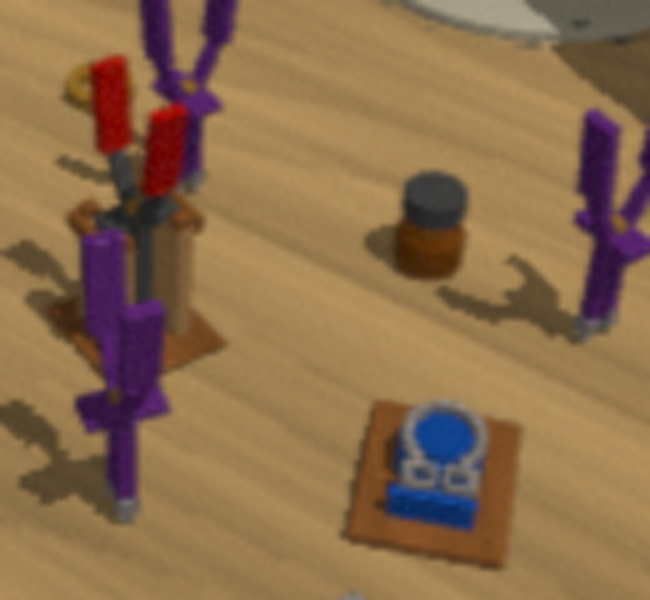

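View pics/s2.png

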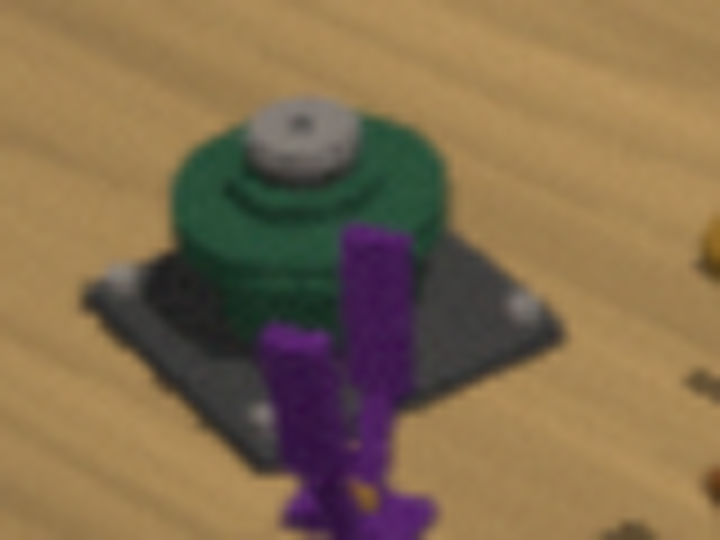

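The crop confirms it: the pliers with red handles and a dark body stand between wooden posts, and the other four are all purple. Next I'll fit model outlines to the images for precise poses.

```bash
python3 - <<'E'
from h import *
for n in('top','scene'):
    im=cv2.imread(f'pics/{n}0.png'); hsv=cv2.cvtColor(im,cv2.COLOR_BGR2HSV)
    # blue stub/col
    def rep(name,m):
        k,l,st,c=cv2.connectedComponentsWithStats(m.astype(np.uint8))
        for i in range(1,k):
            if st[i,4]>25 : print(n,name,st[i].tolist(),c[i].round(2))
    H,S,V=cv2.split(hsv)
    rep('blue',(H>100)&(H<120)&(S>150)&(V>90))
    rep('red',((H<6)|(H>174))&(S>190)&(V>90))
# bigger crops
t=cv2.imread('pics/top0.png'); s=cv2.imread('pics/scene0.png')
crop(t,222,193,44,46,13,'pics/t3.png')
crop(t,297,198,38,38,15,'pics/t4.png')
crop(s,365,235,45,42,13,'pics/s3.png')
crop(s,306,165,44,75,8,'pics/s4.png')
E
```

```text
top blue [238, 211, 11, 14, 107] [243.14 217.89]
top red [368, 69, 53, 42, 1219] [393.81  91.78]
top red [255, 120, 22, 32, 251] [265.65 135.46]
top red [326, 131, 7, 8, 47] [328.81 134.68]
top red [302, 203, 5, 8, 29] [304.07 206.38]
top red [321, 210, 7, 8, 37] [323.95 213.46]
scene blue [383, 243, 12, 10, 84] [388.42 247.13]
scene blue [378, 257, 17, 8, 89] [385.84 260.62]
scene red [486, 33, 76, 67, 995] [520.28  81.32]
scene red [327, 38, 126, 39, 1590] [389.33  57.83]
scene red [554, 66, 56, 39, 1023] [583.28  81.02]
scene red [319, 171, 7, 20, 111] [321.92 180.51]
scene red [329, 181, 8, 18, 110] [332.47 189.42]
scene red [139, 220, 74, 70, 2750] [176.93 253.38]
scene red [260, 226, 9, 10, 69] [264.17 230.83]
scene red [295, 290, 42, 23, 425] [315.37 300.88]
```

View pics/t3.png

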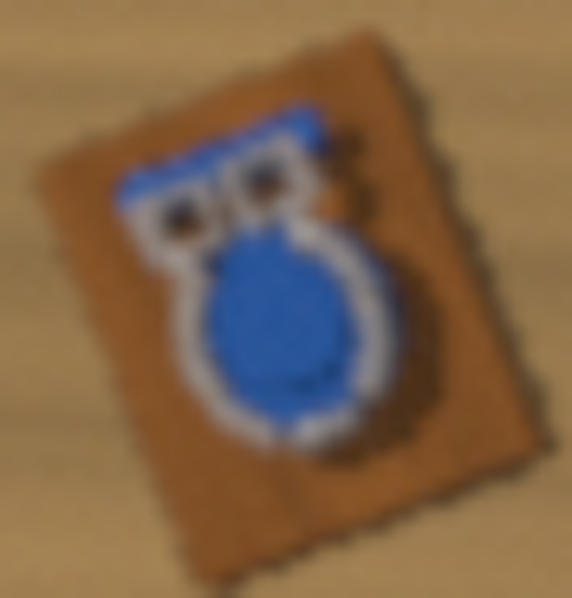

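View pics/t4.png

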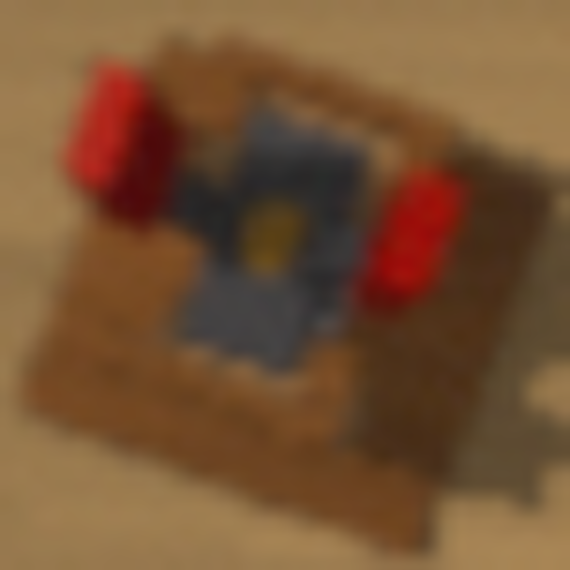

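View pics/s3.png

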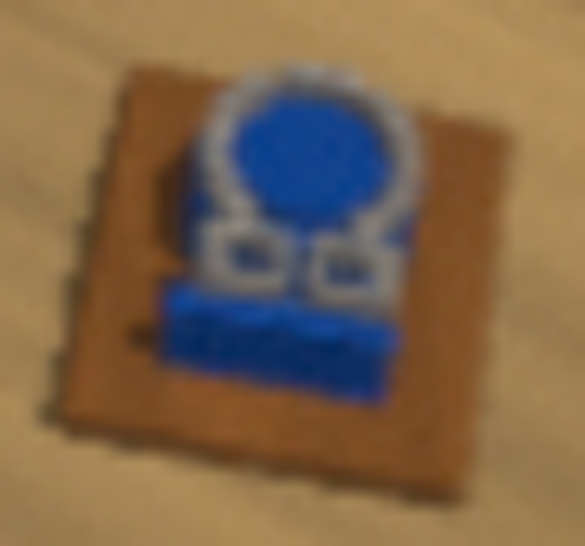

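View pics/s4.png

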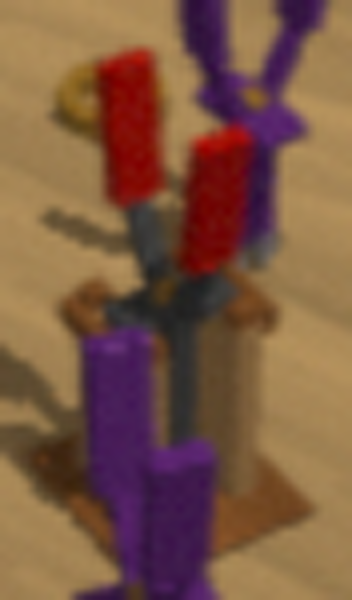

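```bash
cat > fit.py <<'E'
from h import *
from scipy.optimize import least_squares
def px(U,s,o): return ((np.array(U,float)+.5)/s-.5)+np.array(o)
def loc(p,L): 
    c,s=np.cos(p[2]),np.sin(p[2]); L=np.atleast_2d(np.array(L,float))/1000
    return np.c_[p[0]+c*L[:,0]-s*L[:,1],p[1]+s*L[:,0]+c*L[:,1],L[:,2]]
def fit(obs,p0,nfree=3):
    # obs: list cam,local,uv
    def f(p): return np.concatenate([(proj(n,loc(p,L))-uv).ravel() for n,L,uv in obs])
    r=least_squares(f,p0,loss='soft_l1'); return r.x,r.fun
E
python3 - <<'E'
from fit import *
T=lambda U:px(U,13,(222,193)); S=lambda U:px(U,13,(365,235))
eyes=[[27,9.5,33],[27,-9.5,33]]
ot=T([(183,217),(263,180)]); os_=S([(250,253),(350,270)])
# which eye is left: +x points to eyes (image up-left => world?), decide by trying
for nm,e in(('A',eyes),('B',eyes[::-1])):
  for which in('both','top','scene'):
    obs=[x for x in[('top',e,ot),('scene',e[::-1] if 0 else e,os_)] if which in('both',x[0])]
    p,r=fit(obs,[.52,.236,.3]);print(nm,which,p.round(4),np.abs(r).max().round(2))
p,r=fit([('top',eyes,ot)],[.52,.236,.3])
h=8
pc=[[sx*50,sy*40,h] for sx in(1,-1) for sy in(1,-1)]
print(((proj('top',loc(p,pc))-np.array([222,193])+.5)*13-.5).round(0), ((proj('scene',loc(p,pc))-np.array([365,235])+.5)*13-.5).round(0))
E
```

```text
A both [0.5233 0.2311 0.6747] 8.07
A top [0.5208 0.2361 0.4681] 0.11
A scene [0.5672 0.26   3.5845] 0.07
B both [ 0.5172  0.2513 -0.0883] 6.76
B top [ 0.569   0.2604 -2.6735] 0.11
B scene [0.5184 0.2368 0.4429] 0.07
[[ 28. 197.]
 [370.  39.]
 [217. 621.]
 [562. 460.]] [[481. 475.]
 [ 65. 409.]
 [501. 112.]
 [116.  56.]]
```

```bash
python3 - <<'E'
from fit import *
T=lambda U:px(U,13,(222,193)); S=lambda U:px(U,13,(365,235))
eyes=[[27,9.5,33],[27,-9.5,33]]
ot=T([(183,217),(263,180)]); os_=S([(350,270),(250,253)])
ct=T([(32,172),(380,28),(205,590),(555,450)]); cs=S([(465,500),(60,430),(510,128),(130,70)])
cs=S([(465,485),(60,415),(510,128),(130,70)])
def f(p):
    ox,oy,h=p[3:6]*1000
    pc=[[sx*50+ox,sy*40+oy,h] for sx in(1,-1) for sy in(1,-1)]
    b={'top':p[6:8],'scene':-p[6:8]}
    r=[]
    for n,e,c in(('top',ot,ct),('scene',os_,cs)):
        r+=[(proj(n,loc(p,eyes))+b[n]-e).ravel()*2,(proj(n,loc(p,pc))+b[n]-c).ravel()]
    return np.concatenate(r+[p[6:8]*.5,(p[5:6]-.008)*200])
r=least_squares(f,[.52,.236,.43,0,0,.008,0,0],x_scale=[.01,.01,.1,.01,.01,.01,1,1])
print(r.x.round(4)); print(r.fun.round(2))
im={'top':cv2.imread('pics/top0.png'),'scene':cv2.imread('pics/scene0.png')}
p=r.x
for n,o in(('top',(222,193)),('scene',(365,235))):
    k=13;big=cv2.resize(im[n][o[1]:o[1]+46,o[0]:o[0]+46],None,fx=k,fy=k,interpolation=cv2.INTER_CUBIC)
    def dr(L,col):
        q=((proj(n,loc(p,L))-np.array(o)+.5)*k-.5).round().astype(int)
        cv2.polylines(big,[q.reshape(-1,1,2)],True,col,1)
    for sy in(1,-1):
        for hx,hy in((4.5,4.5),(7.5,8.5)):
            dr([[27+a*hx,sy*9.5+b*hy,33] for a,b in((1,1),(1,-1),(-1,-1),(-1,1))],(0,255,0))
    a=np.linspace(0,2*np.pi,60)
    for R_ in(16,23.5): dr(np.c_[R_*np.cos(a),R_*np.sin(a),0*a+33],(0,255,255))
    ox,oy,h=p[3:6]*1000
    dr([[sx*50+ox,sy*40+oy,h] for sx,sy in((1,1),(1,-1),(-1,-1),(-1,1))],(0,0,255))
    cv2.imwrite(f'pics/ov_{n}.png',big)
E
```

```text
[ 0.5183  0.2333  0.4327  0.0041 -0.0019  0.0073 -1.2673 -0.738 ]
[-0.29 -0.03  0.34  0.22 -0.09 -0.2  -0.18 -0.32 -0.04  0.71 -0.07  0.07
 -0.2   0.15  0.13  0.09  0.3   0.41 -0.33 -0.12 -0.09  0.12 -0.35 -0.46
 -0.63 -0.37 -0.13]
```

View pics/ov_top.png

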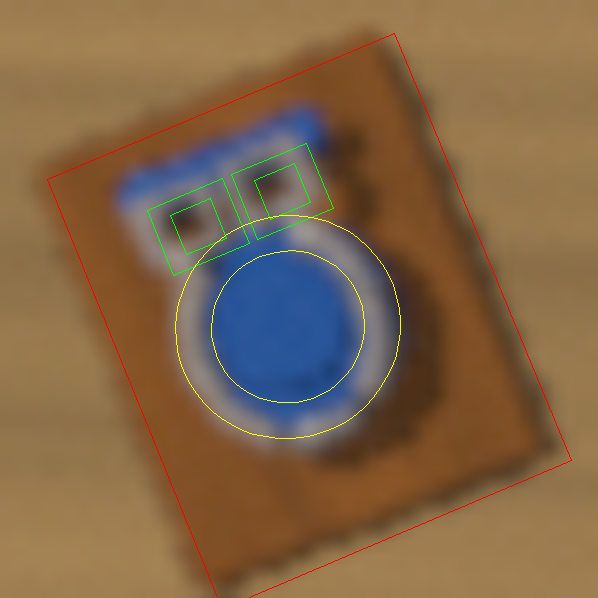

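View pics/ov_scene.png

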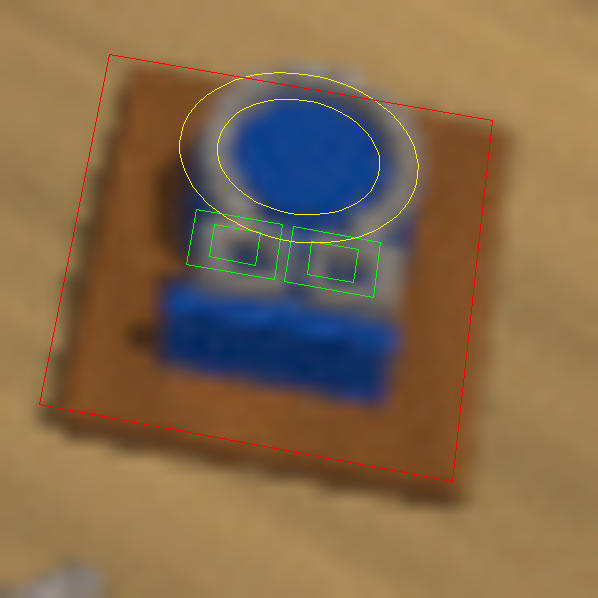

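```bash
python3 - <<'E'
from fit import *
bt=np.array([-1.27,-.74])
# handles, scene centroids & top (top faces)
for z in(.146,.150): print('scene mid',z,unproj('scene',np.array([327.2,184.95])+bt,z),'raw',unproj('scene',(327.2,184.95),z))
a,b=px([(100,128),(420,230)],15,(297,198)); 
for z in(.165,.173):
  A,B=unproj('top',a-bt,z),unproj('top',b-bt,z); print('top',z,(A+B)/2,B-A,np.arctan2(*(A-B)[[1,0]])-np.pi/2, 'raw',unproj('top',(a+b)/2,z))
# flange (z=.09 top) centre, rivet
print('flange',unproj('top',px((275,238),15,(297,198))-bt,.09))
# plate edge
e=px([(25,400),(435,550)],15,(297,198));A,B=[unproj('top',q,.008) for q in e];print('yaw edge',np.arctan2(*(A-B)[[1,0]])-np.pi/2)
# spindle top: t2 scale7 off 375,190 centre (294,286); scene s2 scale9 off(235,150) hole (302,124)
ut=px((294,286),7,(375,190))-bt; us=px((302,124),9,(235,150))+bt
for z in(.076,.083,.090): print('sp',z,unproj('top',ut,z),unproj('scene',us,z),'raw',unproj('top',ut+bt,z),unproj('scene',us-bt,z))
# gripper edges visible? 
print(proj('top',env.state()['tcp_pos']),proj('scene',env.state()['tcp_pos']))
E
```

```text
scene mid 0.146 [0.52480617 0.03455256 0.146     ] raw [0.52531328 0.03924088 0.146     ]
scene mid 0.15 [0.52911326 0.03791378 0.15      ] raw [0.52961691 0.0425701  0.15      ]
top 0.165 [0.52658053 0.03619808 0.165     ] [-0.01544212 -0.05304993  0.        ] -0.28325939480732454 raw [0.52832455 0.03935483 0.165     ]
top 0.173 [0.52552448 0.03598586 0.173     ] [-0.01534315 -0.05270992  0.        ] -0.28325939480732476 raw [0.52725732 0.03912238 0.173     ]
flange [0.52620096 0.0352331  0.09      ]
yaw edge -0.32364366486514395
sp 0.076 [ 0.49032521 -0.23230437  0.076     ] [ 0.47575235 -0.24677815  0.076     ] raw [ 0.49217927 -0.22897459  0.076     ] [ 0.47629226 -0.24043394  0.076     ]
sp 0.083 [ 0.48965246 -0.23107213  0.083     ] [ 0.48300897 -0.23852228  0.083     ] raw [ 0.49149681 -0.22775979  0.083     ] [ 0.48354313 -0.23224575  0.083     ]
sp 0.09 [ 0.48897971 -0.2298399   0.09      ] [ 0.49026559 -0.2302664   0.09      ] raw [ 0.49081436 -0.22654499  0.09      ] [ 0.49079399 -0.22405755  0.09      ]
[[ 76.61223732 369.67154827]] [[591.32745602 162.89114136]]
```

```bash
cat >> h.py <<'E'
def down(yaw): # tool x at world yaw, tool z down
    c,s=np.cos(yaw),np.sin(yaw); x=np.array([c,s,0]);z=np.array([0,0,-1.]); return np.c_[x,np.cross(z,x),z]
def goal(pos,yaw):
    st=env.state(); R0=R.from_rotvec(st['ee_rot']).as_matrix()
    x=R0[:,0]; cur=np.arctan2(x[1],x[0]); 
    d=R0.T@(np.array(pos)-st['tcp_pos'])/.04; rv=R.from_matrix(R0.T@down(yaw)).as_rotvec()/np.radians(6)
    print('t',round(st['time'],2),'tcp',st['tcp_pos'].round(4),'yaw',round(cur,4),'w',round(st['grip_width'],4),'F',st['force'].round(1),'q',st['joint_pos'].round(2))
    print('ROW',np.r_[d,rv].round(3).tolist())
E
python3 - <<'E'
from h import *
goal([.526,.035,.25],1.26); goal([.526,.035,.25],1.26-np.pi)
E
```

```text
t 0.1 tcp [0.1438 0.5565 0.2308] yaw 1.318 w 0.0852 F [ 0.5 -0.5 -0.2] q [ 1.18  0.15  1.44 -0.    1.55 -0.13]
ROW [-10.235, 12.513, -0.471, -0.001, 0.01, 0.554]
t 0.1 tcp [0.1438 0.5565 0.2308] yaw 1.318 w 0.0852 F [ 0.5 -0.5 -0.2] q [ 1.18  0.15  1.44 -0.    1.55 -0.13]
ROW [-10.235, 12.513, -0.471, -0.015, -0.001, -29.446]
```

play_rows(commands=[[-10.2, 12.5, -1.0, 0, 0, 0.55], [-10.2, 12.5, -1.0, 0, 0, 0.55], [-10.2, 12.5, -1.0, 0, 0, 0.55], [-10.2, 12.5, -1.0, 0, 0, 0.55], [-10.2, 12.5, -1.0, 0, 0, 0.55]], gripper=1, squeeze=40)

```text
time: 0.6
tcp_pos: [0.292, 0.3538, 0.2466]
ee_rot: [2.537, 1.852, -0.002]
force: [1.4, 1.0, -0.9]
grip_width: 0.0854
```

```bash
python3 - <<'E'
from h import *
goal([.526,.035,.25],1.26)
E
```

```text
t 0.6 tcp [0.292  0.3538 0.2466] yaw 1.2609 w 0.0854 F [ 1.4  1.  -0.9] q [ 0.71 -0.1   1.66 -0.    1.58 -0.55]
ROW [-5.807, 8.001, -0.078, -0.001, 0.011, 0.009]
```

play_rows(commands=[[-5.8, 8.0, -0.1, 0, 0, 0], [-5.8, 8.0, -0.1, 0, 0, 0], [-5.8, 8.0, -0.1, 0, 0, 0], [-5.8, 8.0, -0.1, 0, 0, 0], [-5.8, 8.0, -0.1, 0, 0, 0]])

```text
time: 1.1
tcp_pos: [0.4399, 0.1519, 0.2493]
ee_rot: [2.537, 1.851, -0.001]
force: [0.3, 1.1, -0.1]
grip_width: 0.0855
```

play_rows(commands=[[-3.1, 4.2, -0.05, 0, 0, 0], [-3.1, 4.2, -0.05, 0, 0, 0], [-3.1, 4.2, -0.05, 0, 0, 0]])

```text
time: 1.4
tcp_pos: [0.5274, 0.0299, 0.2507]
ee_rot: [2.538, 1.851, -0.001]
force: [2.2, 1.4, 1.0]
grip_width: 0.0849
```

```bash
python3 - <<'E'
from h import *
goal([.526,.035,.2],1.26)
for n in("scene","top"): cv2.imwrite(f"pics/{n}1.png",env.capture(n))
t=cv2.imread('pics/top1.png'); s=cv2.imread('pics/scene1.png')
crop(t,270,160,100,90,6,'pics/t5.png'); crop(s,260,90,130,130,5,'pics/s5.png')
E
```

```text
t 1.4 tcp [0.5274 0.0299 0.2507] yaw 1.2604 w 0.0849 F [2.2 1.4 1. ] q [-0.09  0.05  1.51 -0.    1.58 -1.35]
ROW [0.112, -0.071, 1.268, -0.001, 0.009, 0.004]
```

View pics/t5.png

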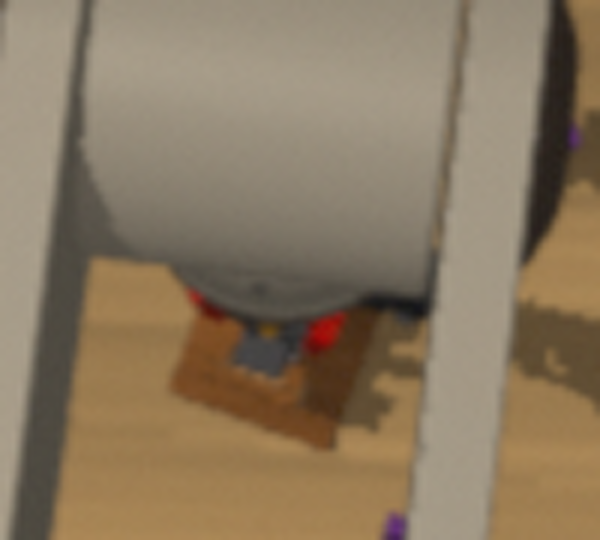

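View pics/s5.png

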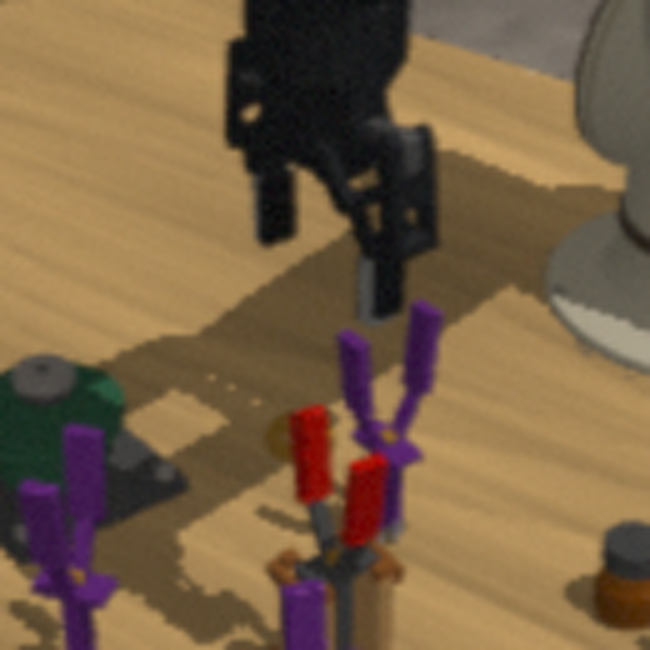

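```bash
python3 - <<'E'
from h import *
p=env.state()['tcp_pos']
for dz in(0,.013): print(proj('scene',p+[0,0,dz]))
x=R.from_rotvec(env.state()['ee_rot']).as_matrix()[:,0]
for s in(1,-1): print(((proj('scene',p+[0,0,.013]+s*.05*x)-[260,90])*5))
for s in(1,-1): print(((proj('scene',p+[0,0,.013]+s*.0425*x)-[260,90])*5))
E
```

```text
[[323.02452882 150.28573534]]
[[323.03088293 145.73743311]]
[[372.98256324 323.55829035]]
[[261.33648215 236.92772439]]
[[364.03516661 316.61565496]]
[[269.17000552 243.0060619 ]]
```

play_rows(commands=[[0.1, -0.05, 1.2, 0, 0, 0], [0.1, -0.05, 2.4, 0, 0, 0], [0.1, -0.05, 3.0, 0, 0, 0], [0.1, -0.05, 3.2, 0, 0, 0], [0.1, -0.05, 3.2, 0, 0, 0]])

```text
time: 2.0
tcp_pos: [0.5275, 0.032, 0.1214]
ee_rot: [-2.541, -1.846, 0.005]
force: [0.4, -0.0, 1.1]
grip_width: 0.0853
```

```bash
python3 - <<'E'
from h import *
s=env.capture('scene');crop(s,280,130,80,100,6,'pics/s6.png')
goal([.526,.035,.1223],1.26)
E
```

```text
t 2.05 tcp [0.5281 0.0319 0.1226] yaw 1.2565 w 0.0854 F [0.2 0.5 0.6] q [-0.08  0.12  1.7  -0.    1.33 -1.34]
ROW [0.057, -0.074, 0.008, -0.003, 0.02, -0.034]
```

View pics/s6.png

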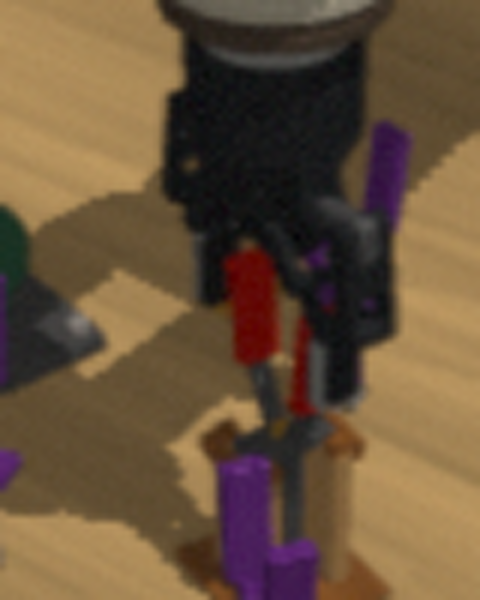

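play_rows(commands=[[0.06, -0.05, 0, 0, 0, 0], [0.06, -0.05, 0, 0, 0, 0], [0.06, -0.05, 0, 0, 0, 0], [0.06, -0.05, 0, 0, 0, 0], [0.06, -0.05, 0, 0, 0, 0]], gripper=0.62, squeeze=40)

```text
time: 2.55
tcp_pos: [0.5279, 0.0351, 0.1245]
ee_rot: [2.539, 1.845, 0.001]
force: [-0.5, 2.8, 9.6]
grip_width: 0.0532
```

```bash
python3 - <<'E'
from h import *
s=env.capture('scene');crop(s,280,130,80,100,6,'pics/s7.png')
goal([.526,.035,.1223],1.26)
E
```

```text
t 2.6 tcp [0.5279 0.0351 0.1245] yaw 1.2568 w 0.0533 F [-0.8  2.2  9.3] q [-0.08  0.11  1.7  -0.    1.33 -1.33]
ROW [-0.016, -0.044, 0.055, 0.026, 0.01, -0.031]
```

View pics/s7.png

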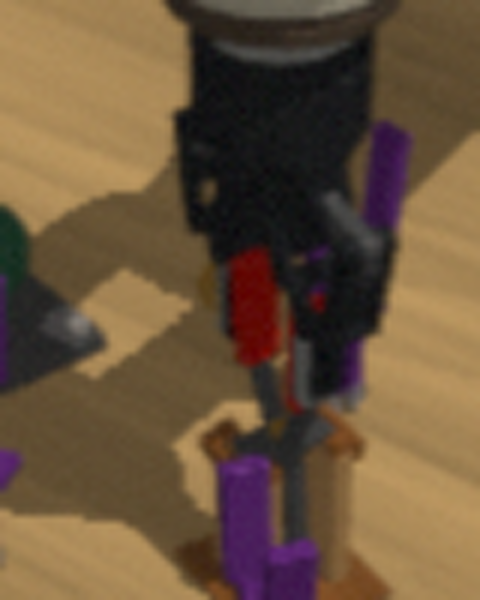

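play_rows(commands=[[0, 0, -0.5, 0, 0, 0], [0, 0, -1.5, 0, 0, 0], [0, 0, -2.6, 0, 0, 0], [0, 0, -3.6, 0, 0, 0], [0, 0, -3.6, 0, 0, 0]])

```text
time: 3.1
tcp_pos: [0.5289, 0.0354, 0.2749]
ee_rot: [2.534, 1.842, 0.012]
force: [1.4, -0.3, -3.0]
grip_width: 0.0529
```

```bash
python3 - <<'E'
from h import *
for uv in((285,168),(357,176),(335,259),(232,273),(330,135)): print(uv,unproj('top',uv,.05).round(3))
# ring pose, pins target at ring x=26
p=[.5183,.2333,.4327]; c,s=np.cos(p[2]),np.sin(p[2]); t=[p[0]+.026*c,p[1]+.026*s]; print(t)
goal([t[0],t[1],.20],p[2]+np.pi/2-.0)
E
```

```text
(285, 168) [0.655 0.125 0.05 ]
(357, 176) [ 0.639 -0.072  0.05 ]
(335, 259) [ 0.413 -0.017  0.05 ]
(232, 273) [0.368 0.254 0.05 ]
(330, 135) [0.751 0.005 0.05 ]
[np.float64(0.5419037590541409), np.float64(0.24420241067443632)]
t 3.1 tcp [0.5289 0.0354 0.2749] yaw 1.257 w 0.0529 F [ 1.4 -0.3 -3. ] q [-0.08  0.04  1.47 -0.    1.62 -1.33]
ROW [5.064, -1.325, 1.862, 0.108, 0.031, -7.129]
```

play_rows(commands=[[5.06, -1.32, 0.4, 0, 0, -7.13], [5.06, -1.32, 0.8, 0, 0, -7.13], [5.06, -1.32, 1.2, 0, 0, -7.13], [5.06, -1.32, 1.6, 0, 0, -7.13], [5.06, -1.32, 1.86, 0, 0, -7.13]])

```text
time: 3.6
tcp_pos: [0.5414, 0.2475, 0.1988]
ee_rot: [1.676, 2.645, 0.007]
force: [0.1, -0.0, -1.4]
grip_width: 0.0532
```

play_rows(commands=[[0, 0, 0.25, 0, 0, 0], [0, 0, 0.25, 0, 0, 0]])

```text
time: 3.8
tcp_pos: [0.5407, 0.2475, 0.1872]
ee_rot: [1.679, 2.645, 0.004]
force: [-0.3, -1.0, -1.5]
grip_width: 0.0532
```

```bash
python3 - <<'E'
from h import *
goal([.5419,.2442,.19],2.0035)
for n in("scene","top"): cv2.imwrite(f"pics/{n}2.png",env.capture(n))
t=cv2.imread('pics/top2.png'); s=cv2.imread('pics/scene2.png')
crop(t,200,160,100,90,6,'pics/t8.png'); crop(s,340,170,90,100,6,'pics/s8.png')
E
```

```text
t 3.8 tcp [0.5407 0.2475 0.1872] yaw 2.0106 w 0.0532 F [-0.3 -1.  -1.5] q [ 0.3   0.2   1.46 -0.01  1.47 -1.71]
ROW [-0.087, -0.007, -0.069, 0.063, 0.058, 0.068]
```

View pics/t8.png

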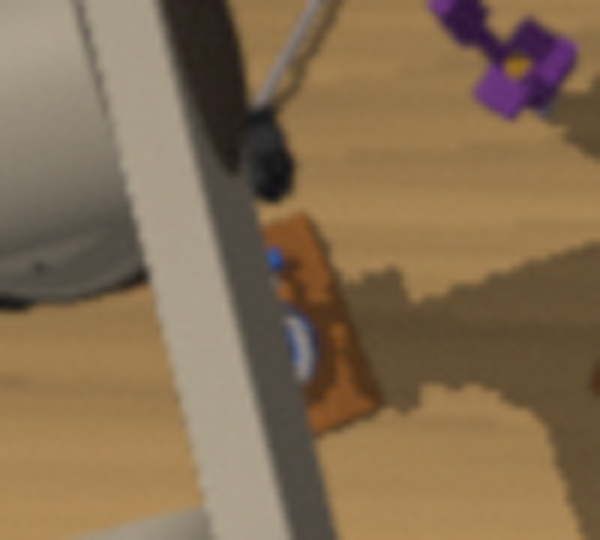

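View pics/s8.png

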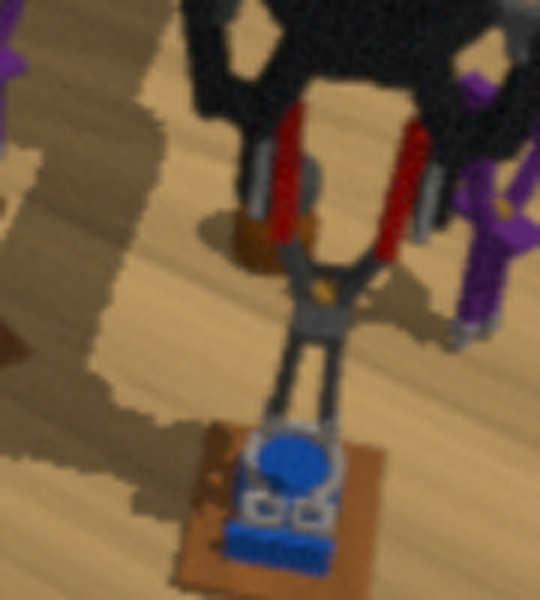

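play_rows(commands=[[-0.04, 0, 0.3, 0, 0, 0.0], [-0.08, 0, 0.5, 0, 0, 0.07], [-0.08, 0, 0.6, 0, 0, 0.07], [-0.08, 0, 0.6, 0, 0, 0.07]], gripper=0.65)

```text
time: 4.3
tcp_pos: [0.5432, 0.2432, 0.165]
ee_rot: [1.691, 2.635, 0.006]
force: [-0.1, -0.2, -1.5]
grip_width: 0.0555
```

```bash
python3 - <<'E'
from h import *
goal([.5419,.2442,.1615],2.0035)
s=env.capture("scene"); cv2.imwrite("pics/scene3.png",s)
crop(s,370,225,45,45,13,'pics/s9.png')
st=env.state();Rm=R.from_rotvec(st['ee_rot']).as_matrix();p=st['tcp_pos']
W=st['grip_width']*1000;a=(58-W)/120
for sg in(1,-1):
  q=proj('scene',p+Rm@np.array([sg*(8+74*a)/1000,0,.1165]));print(W,q,((q-[370,225]+.5)*13-.5))
E
```

```text
t 4.3 tcp [0.5432 0.2432 0.165 ] yaw 2.0007 w 0.0555 F [-0.1 -0.2 -1.5] q [ 0.29  0.22  1.49 -0.01  1.42 -1.71]
ROW [0.036, -0.021, 0.086, 0.086, 0.062, -0.027]
55.90516967243624 [[389.82227673 250.4162374 ]] [[263.68959752 336.41108622]]
55.90516967243624 [[382.38642178 249.06199215]] [[167.02348313 318.8058979 ]]
```

View pics/s9.png

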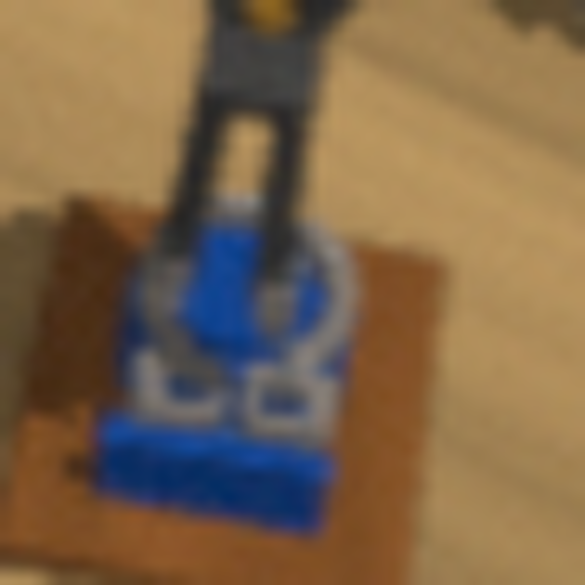

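```bash
python3 - <<'E'
from h import *
for b in([.6,0],[.6,.3],[1.2,.7]):
    E=[]
    for U in((190,386),(288,404)):
        uv=(np.array(U)+.5)/13-.5+[370,225]-b; E.append(unproj('scene',uv,.033))
    m=(E[0]+E[1])/2; d=E[1]-E[0]; print(b,m.round(4),np.linalg.norm(d).round(4),np.arctan2(d[1],d[0]).round(3))
E
```

```text
[0.6, 0] [0.544  0.2483 0.033 ] 0.019 1.996
[0.6, 0.3] [0.5432 0.2478 0.033 ] 0.019 1.996
[1.2, 0.7] [0.5429 0.2459 0.033 ] 0.019 1.996
```

```bash
python3 - <<'E'
from h import *
goal([.5430,.2466,.154],1.998)
E
```

```text
t 4.35 tcp [0.5434 0.2434 0.1655] yaw 2.001 w 0.0559 F [ 0.   0.7 -0.9] q [ 0.29  0.22  1.49 -0.01  1.42 -1.71]
ROW [0.078, 0.021, 0.288, 0.093, 0.063, 0.029]
```

play_rows(commands=[[0.08, 0.02, 0.2, 0.09, 0.06, 0.03], [0.08, 0.02, 0.3, 0.09, 0.06, 0.03], [0.08, 0.02, 0.3, 0.09, 0.06, 0.03]])

```text
time: 4.65
tcp_pos: [0.5426, 0.2467, 0.1525]
ee_rot: [-1.7, -2.641, 0.002]
force: [-0.0, -0.7, -0.9]
grip_width: 0.0556
```

```bash
cat > look.py <<'E'
from h import *
import sys
def look(name,o,k,w,h,zoff=.1165,tgt=None):
    s=env.capture("scene"); cv2.imwrite(f"pics/{name}_full.png",s)
    crop(s,o[0],o[1],w,h,k,f'pics/{name}.png')
    st=env.state();Rm=R.from_rotvec(st['ee_rot']).as_matrix();p=st['tcp_pos']
    W=st['grip_width']*1000;a=(58-W)/120
    for sg in(1,-1):
      P=p+Rm@np.array([sg*(8+74*a)/1000,0,zoff]);q=proj('scene',P);print(round(W,1),P.round(4),q.round(2),((q-o+.5)*k-.5).round(0))
E
python3 - <<'E'
from look import *
goal([.5430,.2466,.154],1.998)
look('s10',[372,232],18,32,32)
E
```

```text
t 4.65 tcp [0.5426 0.2467 0.1525] yaw 1.998 w 0.0556 F [-0.  -0.7 -0.9] q [ 0.3   0.23  1.5  -0.    1.41 -1.7 ]
ROW [-0.005, 0.008, -0.038, -0.012, 0.001, 0.0]
55.4 [0.5387 0.2554 0.0365] [[391.   254.05]] [[351. 405.]]
55.4 [0.5467 0.2379 0.0365] [[383.36 252.67]] [[213. 380.]]
```

View pics/s10.png

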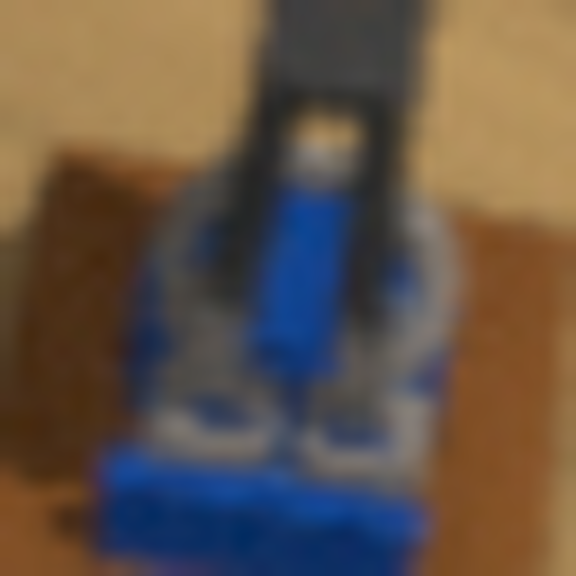

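play_rows(commands=[[0, 0.025, 0.0, 0, 0, 0], [0, 0.025, 0.06, 0, 0, 0], [0, 0.025, 0.12, 0, 0, 0], [0, 0.025, 0.15, 0, 0, 0]])

```text
time: 5.1
tcp_pos: [0.5436, 0.2471, 0.1467]
ee_rot: [-1.7, -2.642, 0.001]
force: [-1.1, 0.5, -1.8]
grip_width: 0.0554
```

```bash
python3 - <<'E'
from look import *
goal([.5438,.2470,.1465],1.998)
look('s11',[372,232],18,32,32)
E
```

```text
t 5.1 tcp [0.5436 0.2471 0.1467] yaw 1.9981 w 0.0554 F [-1.1  0.5 -1.8] q [ 0.3   0.24  1.51 -0.    1.4  -1.7 ]
ROW [-0.004, 0.004, 0.005, -0.008, 0.001, 0.001]
55.5 [0.5395 0.2557 0.0301] [[390.66 256.02]] [[344. 441.]]
55.5 [0.5474 0.2383 0.0301] [[383.11 254.65]] [[209. 416.]]
```

View pics/s11.png

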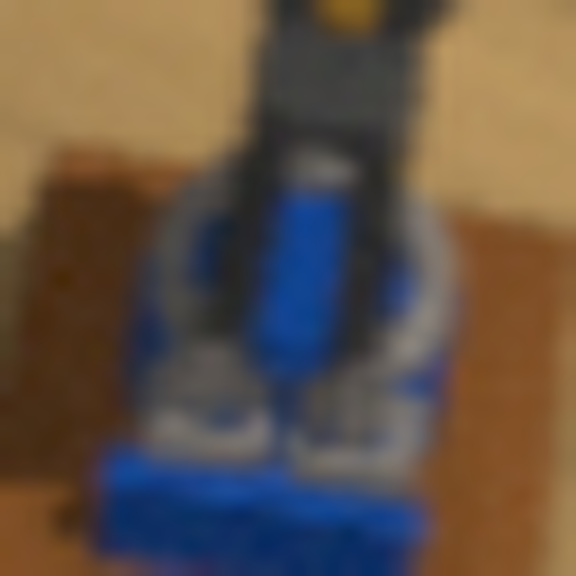

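play_rows(commands=[[0, 0, 0.05, 0, 0, 0], [0, 0, 0.1, 0, 0, 0], [0, 0, 0.12, 0, 0, 0]])

```text
time: 5.45
tcp_pos: [0.5436, 0.2471, 0.1419]
ee_rot: [-1.7, -2.642, 0.001]
force: [-0.6, -0.7, 4.9]
grip_width: 0.0553
```

```bash
python3 - <<'E'
from look import *
goal([.5438,.2470,.1425],1.998)
look('s12',[372,232],18,32,32)
E
```

```text
t 5.45 tcp [0.5436 0.2471 0.1419] yaw 1.998 w 0.0553 F [-0.6 -0.7  4.9] q [ 0.3   0.24  1.51 -0.    1.39 -1.7 ]
ROW [-0.003, 0.003, -0.016, -0.006, 0.002, 0.0]
55.4 [0.5397 0.2558 0.0254] [[390.46 257.35]] [[341. 465.]]
55.4 [0.5476 0.2383 0.0254] [[382.87 255.95]] [[204. 440.]]
```

View pics/s12.png

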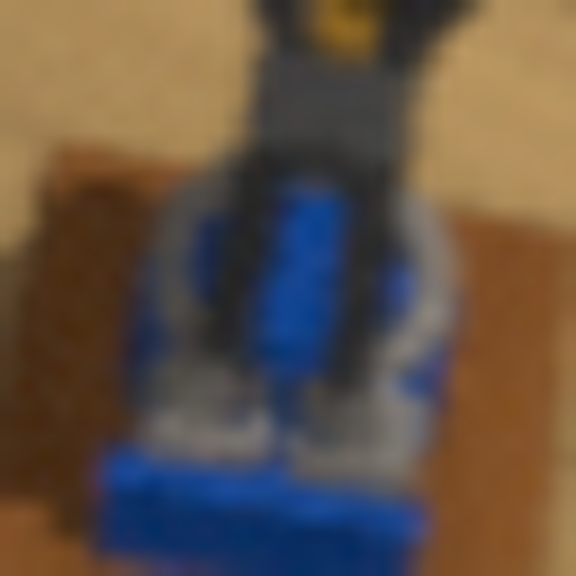

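play_rows(commands=[[0, 0, -0.03, 0, 0, 0], [0, 0, -0.05, 0, 0, 0], [0, 0, -0.05, 0, 0, 0]], gripper=0.55, squeeze=50)

```text
time: 5.8
tcp_pos: [0.5437, 0.2471, 0.1441]
ee_rot: [1.7, 2.642, -0.001]
force: [0.2, 0.1, 3.0]
grip_width: 0.0472
```

play_rows(commands=[[0, 0, -0.015, 0, 0, 0], [0, 0, -0.025, 0, 0, 0], [0, 0, -0.025, 0, 0, 0]], gripper=0.45)

```text
time: 6.1
tcp_pos: [0.544, 0.2472, 0.1457]
ee_rot: [1.7, 2.641, 0.001]
force: [0.4, -1.3, 7.2]
grip_width: 0.0387
```

play_rows(commands=[[0, 0, -0.01, 0, 0, 0], [0, 0, -0.02, 0, 0, 0], [0, 0, -0.02, 0, 0, 0], [0, 0, -0.02, 0, 0, 0]], gripper=0.355)

```text
time: 6.5
tcp_pos: [0.5442, 0.2471, 0.1466]
ee_rot: [1.7, 2.641, 0.001]
force: [1.0, -4.0, 4.9]
grip_width: 0.0305
```

```bash
python3 - <<'E'
from look import *
goal([.5438,.2470,.1425],1.998)
look('s13',[366,222],14,44,42)
E
```

```text
t 6.5 tcp [0.5442 0.2471 0.1466] yaw 1.9979 w 0.0305 F [ 1.  -4.   4.9] q [ 0.3   0.24  1.51 -0.    1.4  -1.7 ]
ROW [0.002, -0.01, 0.103, 0.011, 0.005, -0.001]
30.9 [0.5341 0.2696 0.0301] [[396.56 257.35]] [[434. 501.]]
30.9 [0.5545 0.2246 0.0301] [[376.99 253.76]] [[160. 451.]]
```

View pics/s13.png

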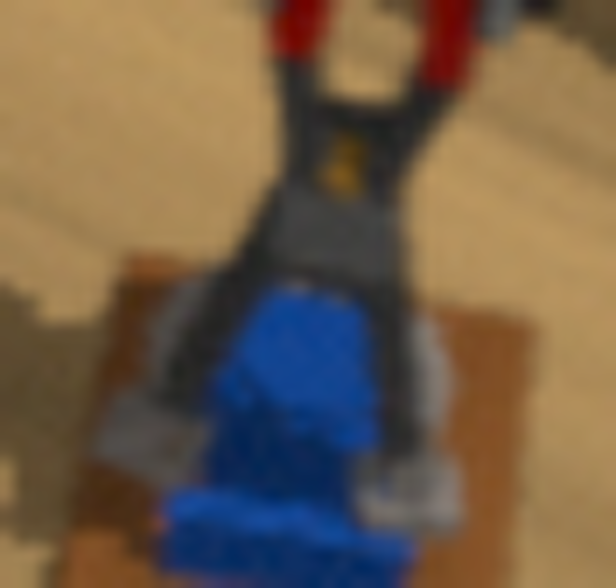

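play_rows(commands=[[0, 0, -0.1, 0, 0, 0], [0, 0, -0.3, 0, 0, 0], [0, 0, -0.7, 0, 0, 0], [0, 0, -1.2, 0, 0, 0], [0, 0, -1.2, 0, 0, 0]])

```text
time: 7.05
tcp_pos: [0.5449, 0.2475, 0.1974]
ee_rot: [1.698, 2.639, 0.006]
force: [0.3, 0.2, -2.1]
grip_width: 0.0305
```

```bash
python3 - <<'E'
from look import *
goal([.5438,.2470,.1425],1.998)
look('s14',[366,205],12,48,48)
E
```

```text
t 7.05 tcp [0.5449 0.2475 0.1974] yaw 1.9981 w 0.0305 F [ 0.3  0.2 -2.1] q [ 0.3   0.21  1.44 -0.    1.49 -1.7 ]
ROW [0.0, -0.036, 1.372, 0.046, 0.007, 0.001]
30.5 [0.5345 0.2701 0.0791] [[399.18 243.79]] [[404. 471.]]
30.5 [0.5551 0.2247 0.0791] [[378.71 240.19]] [[158. 428.]]
```

View pics/s14.png

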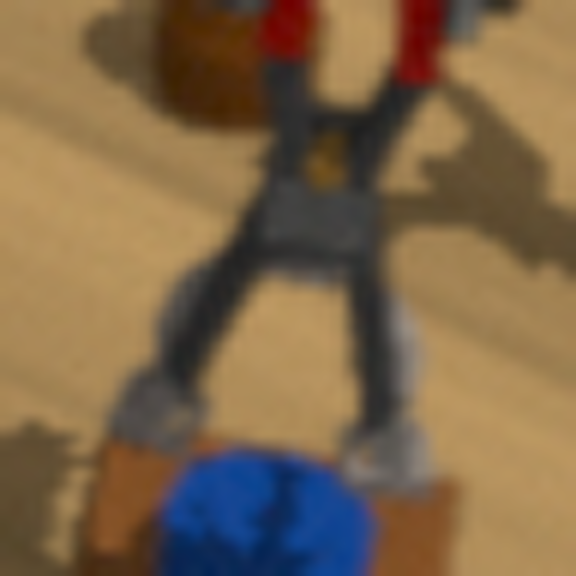

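```bash
python3 - <<'E'
from look import *
goal([.4728,-.2481,.31],-.73)
E
```

```text
t 7.1 tcp [0.5445 0.2474 0.1956] yaw 1.998 w 0.0305 F [-0.3 -0.1 -2.6] q [ 0.3   0.21  1.44 -0.    1.49 -1.7 ]
ROW [-10.533, -6.754, -2.874, 0.016, -0.038, 26.051]
```

play_rows(commands=[[-0.3, -0.2, -1.0, 0, 0, 0.8], [-0.9, -0.6, -2.0, 0, 0, 2.0], [-1.6, -1.0, -2.8, 0, 0, 3.3], [-2.3, -1.5, -2.87, 0, 0, 4.6], [-3.0, -1.9, -2.87, 0, 0, 5.9]])

```text
time: 7.6
tcp_pos: [0.5243, 0.1055, 0.3105]
ee_rot: [2.427, 1.993, 0.005]
force: [-0.1, -0.7, -1.8]
grip_width: 0.0307
```

```bash
python3 - <<'E'
from look import *
goal([.4728,-.2481,.31],-.73)
E
```

```text
t 7.6 tcp [0.5243 0.1055 0.3105] yaw 1.375 w 0.0307 F [-0.1 -0.7 -1.8] q [ 0.05  0.05  1.39  0.    1.7  -1.32]
ROW [-8.921, 0.458, -0.0, 0.005, -0.044, 20.101]
```

play_rows(commands=[[-0.7, 0, 0, 0, 0, 1.3], [-1.4, 0.1, 0, 0, 0, 2.6], [-2.1, 0.1, 0, 0, 0, 3.9], [-2.8, 0.2, 0, 0, 0, 5.2], [-3.5, 0.2, 0, 0, 0, 6.5]])

```text
time: 8.1
tcp_pos: [0.5046, -0.0344, 0.3091]
ee_rot: [-2.957, -1.06, -0.004]
force: [0.0, -0.5, -1.7]
grip_width: 0.0307
```

```bash
python3 - <<'E'
from look import *
goal([.4728,-.2481,.28],-.73)
E
```

```text
t 8.1 tcp [ 0.5046 -0.0344  0.3091] yaw 0.6888 w 0.0307 F [ 0.  -0.5 -1.7] q [-0.22 -0.01  1.45  0.    1.7  -0.91]
ROW [-4.01, 3.619, 0.719, -0.014, -0.024, 13.548]
```

play_rows(commands=[[-0.5, 0.45, 0, 0, 0, 1.35], [-1.0, 0.9, 0, 0, 0, 2.7], [-1.5, 1.35, 0, 0, 0, 4.0], [-2.0, 1.8, 0, 0, 0, 5.4], [-2.5, 2.25, 0, 0, 0, 6.8]])

```text
time: 8.6
tcp_pos: [0.4841, -0.1684, 0.3077]
ee_rot: [-3.139, 0.046, -0.002]
force: [1.2, -0.1, -1.9]
grip_width: 0.0308
```

```bash
python3 - <<'E'
from look import *
goal([.4728,-.2481,.25],-.73)
E
```

```text
t 8.6 tcp [ 0.4841 -0.1684  0.3077] yaw -0.0293 w 0.0308 F [ 1.2 -0.1 -1.9] q [-0.49  0.    1.44  0.    1.7  -0.46]
ROW [-0.227, 2.004, 1.438, -0.023, -0.002, 6.691]
```

play_rows(commands=[[-0.05, 0.5, 0.3, 0, 0, 1.35], [-0.1, 1.0, 0.6, 0, 0, 2.7], [-0.15, 1.5, 0.9, 0, 0, 4.0], [-0.2, 2.0, 1.2, 0, 0, 5.3], [-0.23, 2.0, 1.44, 0, 0, 6.69]])

```text
time: 9.1
tcp_pos: [0.472, -0.2496, 0.2477]
ee_rot: [-2.928, 1.131, 0.003]
force: [0.4, 1.1, -2.6]
grip_width: 0.0307
```

play_rows(commands=[[0, 0, 0, 0, 0, 0], [0, 0, 0, 0, 0, 0]])

```text
time: 9.3
tcp_pos: [0.4718, -0.2494, 0.247]
ee_rot: [-2.93, 1.125, 0.005]
force: [0.6, -0.0, -2.0]
grip_width: 0.0309
```

```bash
python3 - <<'E'
from look import *
goal([.4728,-.2481,.25],-.73)
look('s15',[225,115],8,80,75)
t=env.capture('top'); cv2.imwrite('pics/top15f.png',t);crop(t,360,170,110,100,6,'pics/t15.png')
E
```

```text
t 9.3 tcp [ 0.4718 -0.2494  0.247 ] yaw -0.7332 w 0.0309 F [ 0.6 -0.  -2. ] q [-0.63  0.06  1.5   0.    1.58  0.1 ]
ROW [-0.003, -0.042, -0.075, -0.016, 0.041, -0.031]
30.8 [ 0.4903 -0.2655  0.131 ] [[257.72 147.79]] [[265. 266.]]
30.8 [ 0.4534 -0.2324  0.1312] [[273.5 146.4]] [[391. 255.]]
```

View pics/s15.png

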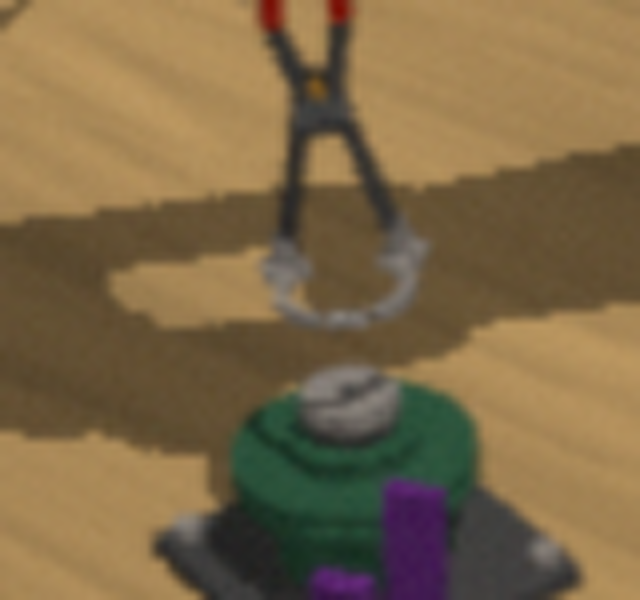

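View pics/t15.png

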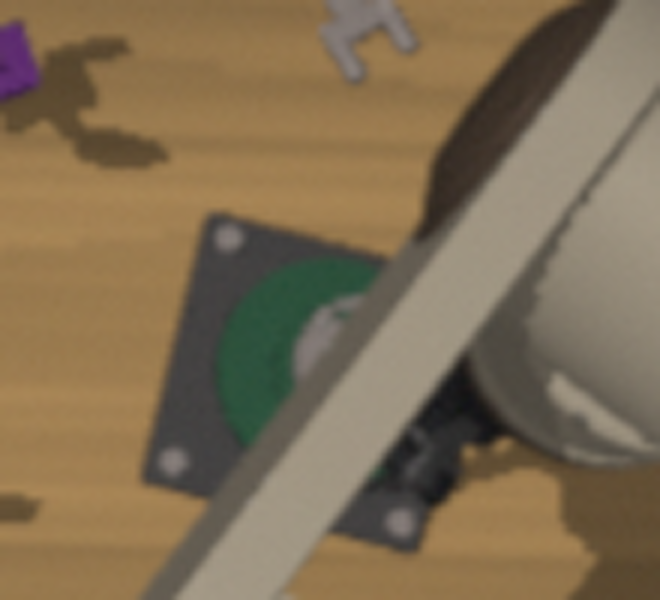

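```bash
cat > ov.py <<'E'
from fit import *
def armpts(th,xc,sy):
    # relaxed arm mid arc outer radius 23.5 from back to lug; rotate about hinge
    a=np.radians(np.linspace(25,160,20)); P=np.c_[20*np.cos(a),20*np.sin(a)]
    P=np.r_[[[27,9.5]],P]; h=np.array([-25,4.5]); c,s=np.cos(th),np.sin(th)
    Q=(P-h)@np.array([[c,s],[-s,c]])+h; Q[:,1]*=sy; return Q
def overlay(name,src,o,k,w,h,b,S,zend,eyex=24.3,th=.24,tcp=None,yaw=None,drop=.1136):
    im=cv2.imread(src); big=cv2.resize(im[o[1]:o[1]+h,o[0]:o[0]+w],None,fx=k,fy=k,interpolation=cv2.INTER_CUBIC)
    def dr(P,col,cl=False):
        q=((proj('scene',P)+b-np.array(o)+.5)*k-.5).round().astype(int)
        cv2.polylines(big,[q.reshape(-1,1,2)],cl,col,1)
    a=np.linspace(0,2*np.pi,60)
    for R_,z in((18.5,zend),(20,zend-.002),(20,zend-.008),(27,zend-.0165),(50,zend-.0255)): dr(np.c_[S[0]+R_/1000*np.cos(a),S[1]+R_/1000*np.sin(a),0*a+z],(0,255,255),True)
    st=env.state(); tcp=st['tcp_pos'] if tcp is None else tcp
    r=yaw-np.pi/2; c,s=np.cos(r),np.sin(r)
    for zz in(drop,drop+.005):
      for sy in(1,-1):
        Q=armpts(th,0,sy)/1000; Q[:,0]-=eyex/1000
        dr(np.c_[tcp[0]+c*Q[:,0]-s*Q[:,1],tcp[1]+s*Q[:,0]+c*Q[:,1],0*Q[:,0]+tcp[2]-zz],(0,0,255))
    cv2.imwrite(f'pics/{name}.png',big)
E
python3 - <<'E'
from ov import *
overlay('o15','pics/s15_full.png',[235,135],12,50,50,[.6,0],[.490,-.2273],.088,yaw=-.7332)
E
```

```text
(no output)
```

View pics/o15.png

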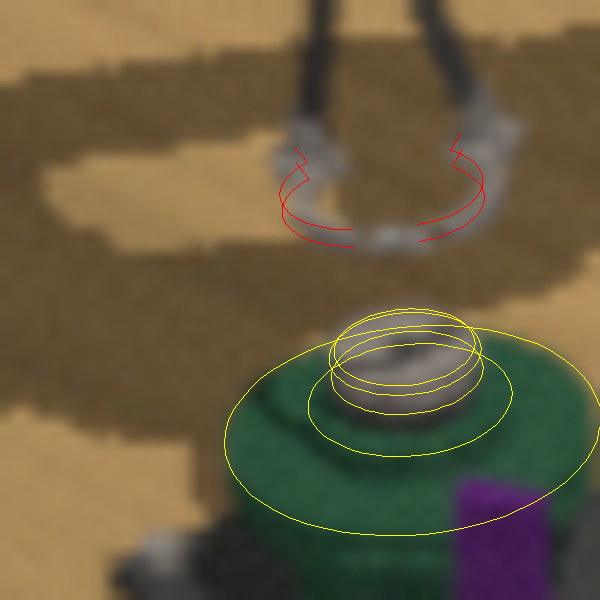

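```bash
python3 - <<'E'
from h import *
st=env.state();Rm=R.from_rotvec(st['ee_rot']).as_matrix();p=st['tcp_pos']
for d in(0,.02,.0456,.0376,.1116,.1196):
  print(d,((proj('scene',p+Rm@np.array([0,0,d]))-[225,115]+.5)*8-.5).round(0))
s=cv2.imread('pics/s15_full.png'); crop(s,240,85,50,70,8,'pics/s16.png')
E
```

```text
0 [[297. -15.]]
0.02 [[303.  35.]]
0.0456 [[310.  97.]]
0.0376 [[308.  78.]]
0.1116 [[327. 249.]]
0.1196 [[329. 266.]]
```

View pics/s16.png

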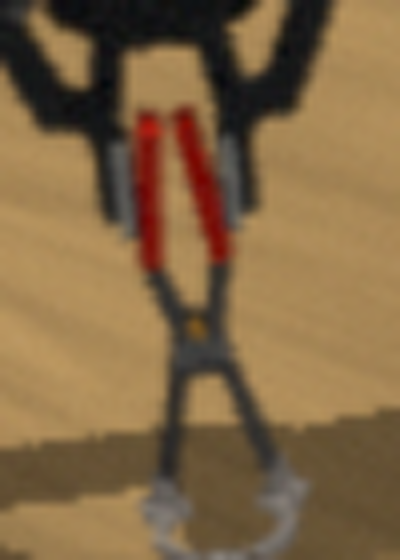

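```bash
python3 - <<'E'
from h import *
st=env.state();Rm=R.from_rotvec(st['ee_rot']).as_matrix();p=st['tcp_pos']
L=unproj('scene',(268.5,147.1),.132);B=unproj('scene',(267.7,155),.1285)
print('lugmid',L,'back',B,np.linalg.norm(L-B),'in tool',(Rm.T@(L-p)).round(4),(Rm.T@(B-p)).round(4))
S=unproj('scene',(268.3,164.3),.088); print('S',S,(Rm.T@(S-p)).round(4))
E
```

```text
lugmid [ 0.46728782 -0.24062176  0.132     ] back [ 0.49832864 -0.21334526  0.1285    ] 0.04147035844086655 in tool [-0.0091 -0.003   0.116 ] [-0.0043 -0.044   0.1196]
S [ 0.49230502 -0.221951    0.088     ] [-0.0029 -0.0335  0.16  ]
```

play_rows(commands=[[0.02, -0.1, 0.3, 0, 0, 0], [0.03, -0.12, 0.6, 0, 0, 0], [0.03, -0.12, 0.82, 0, 0.04, 0], [0.03, -0.12, 0.82, 0, 0.04, 0]])

```text
time: 9.8
tcp_pos: [0.4757, -0.246, 0.2133]
ee_rot: [-2.932, 1.124, 0.0]
force: [-0.6, -0.1, -2.1]
grip_width: 0.0308
```

```bash
python3 - <<'E'
from look import *
goal([.4737,-.2454,.213],-.73)
look('s17',[245,140],14,44,42)
E
```

```text
t 9.8 tcp [ 0.4757 -0.246   0.2133] yaw -0.7325 w 0.0308 F [-0.6 -0.1 -2.1] q [-0.62  0.08  1.56  0.    1.51  0.11]
ROW [-0.047, 0.024, 0.008, -0.014, 0.007, -0.024]
30.8 [ 0.4946 -0.2626  0.0979] [[258.48 157.63]] [[195. 253.]]
30.8 [ 0.4577 -0.2295  0.0979] [[274.04 156.26]] [[413. 234.]]
```

View pics/s17.png

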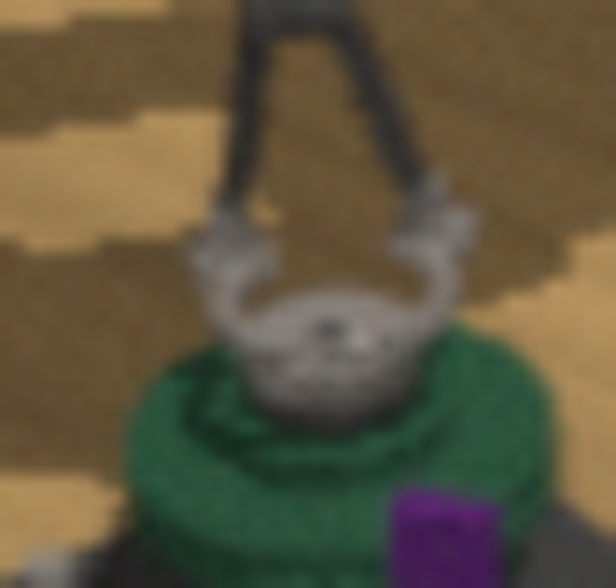

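```bash
python3 - <<'E'
from h import *
st=env.state();Rm=R.from_rotvec(st['ee_rot']).as_matrix();p=st['tcp_pos']
uv=(np.array([330,330])+.5)/14-.5+[245,140]
for b in([.6,0],[1.3,.3],[1.8,.3]):
  for z in(.084,.086,.088,.09):
    S=unproj('scene',uv-b,z); print(b,z,S.round(4),(Rm.T@(S-p)).round(4)[:2])
for S in([.490,-.2274,.088],[.491,-.2266,.088]): print((Rm.T@(np.array(S)-p)).round(4))
E
```

```text
[0.6, 0] 0.084 [ 0.4848 -0.2335  0.084 ] [-0.0019 -0.0151]
[0.6, 0] 0.086 [ 0.4869 -0.2312  0.086 ] [-0.002  -0.0183]
[0.6, 0] 0.088 [ 0.489  -0.2288  0.088 ] [-0.002  -0.0214]
[0.6, 0] 0.09 [ 0.4911 -0.2265  0.09  ] [-0.002  -0.0245]
[1.3, 0.3] 0.084 [ 0.485  -0.2365  0.084 ] [ 0.0002 -0.013 ]
[1.3, 0.3] 0.086 [ 0.4871 -0.2342  0.086 ] [ 0.0002 -0.0161]
[1.3, 0.3] 0.088 [ 0.4891 -0.2318  0.088 ] [ 0.0001 -0.0193]
[1.3, 0.3] 0.09 [ 0.4912 -0.2295  0.09  ] [ 0.0001 -0.0224]
[1.8, 0.3] 0.084 [ 0.486  -0.2378  0.084 ] [ 0.0018 -0.0127]
[1.8, 0.3] 0.086 [ 0.4881 -0.2354  0.086 ] [ 0.0017 -0.0159]
[1.8, 0.3] 0.088 [ 0.4901 -0.2331  0.088 ] [ 0.0017 -0.019 ]
[1.8, 0.3] 0.09 [ 0.4922 -0.2307  0.09  ] [ 0.0017 -0.0222]
[-0.0022 -0.0231  0.1264]
[-0.002  -0.0244  0.1264]
```

play_rows(commands=[[0.025, 0.025, 0.03, 0, 0, 0], [0.025, 0.025, 0.08, 0, 0, 0], [0.025, 0.025, 0.12, 0, 0, 0]])

```text
time: 10.15
tcp_pos: [0.4761, -0.2477, 0.2096]
ee_rot: [-2.932, 1.125, -0.002]
force: [0.3, -0.6, -2.6]
grip_width: 0.031
```

```bash
python3 - <<'E'
from look import *
goal([.4737,-.2454,.213],-.73)
look('s18',[247,145],18,34,33)
im=cv2.imread('pics/s18.png'); l=cv2.cvtColor(im,cv2.COLOR_BGR2LAB); l[...,0]=cv2.createCLAHE(4,(4,4)).apply(l[...,0]); cv2.imwrite('pics/s18c.png',cv2.cvtColor(l,cv2.COLOR_LAB2BGR))
E
```

```text
t 10.15 tcp [ 0.4761 -0.2477  0.2096] yaw -0.7328 w 0.031 F [ 0.3 -0.6 -2.6] q [-0.62  0.08  1.56  0.    1.5   0.11]
ROW [-0.083, -0.003, -0.084, -0.017, -0.006, -0.027]
30.8 [ 0.4946 -0.2641  0.0928] [[258.33 158.83]] [[212. 257.]]
30.8 [ 0.4578 -0.231   0.0928] [[273.83 157.46]] [[491. 233.]]
```

View pics/s18c.png

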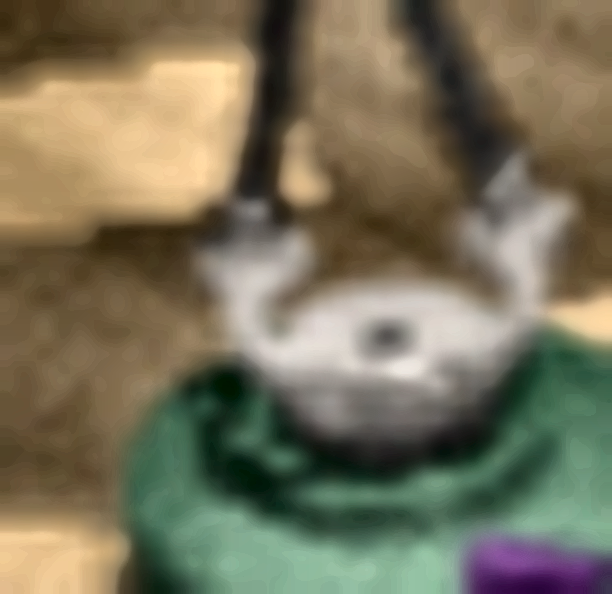

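```bash
cat > rel.py <<'E'
from ov import *
def rel(name,src,o,k,w,h,Suv,zend,ztop,yaw,off=(0,0),th=.25):
    # overlay spindle (yellow) and ring centred on it (+off mm in ring frame)
    im=cv2.imread(src); big=cv2.resize(im[o[1]:o[1]+h,o[0]:o[0]+w],None,fx=k,fy=k,interpolation=cv2.INTER_CUBIC)
    uv=(np.array(Suv)+.5)/k-.5+o; S=unproj('scene',uv,zend)
    def dr(P,col,cl=False):
        q=((proj('scene',P)-np.array(o)+.5)*k-.5).round().astype(int); cv2.polylines(big,[q.reshape(-1,1,2)],cl,col,1)
    a=np.linspace(0,2*np.pi,60)
    for R_,z in((18.5,zend),(20,zend-.002),(20,zend-.008),(27,zend-.0165)): dr(np.c_[S[0]+R_/1000*np.cos(a),S[1]+R_/1000*np.sin(a),0*a+z],(0,255,255),True)
    r=yaw-np.pi/2; c,s=np.cos(r),np.sin(r)
    for zz in(ztop,ztop-.005):
      for sy in(1,-1):
        h0=np.array([-25,4.5]); cc,ss=np.cos(th),np.sin(th)
        aa=np.radians(np.linspace(40,150,20))
        lug=np.array([[27+7.5*i,9.5+8.5*j] for i,j in((1,1),(1,-1),(-1,-1),(-1,1),(1,1))])
        for P in(lug,np.c_[16*np.cos(aa),16*np.sin(aa)],np.c_[23.5*np.cos(aa),23.5*np.sin(aa)],np.array([[-27.5,0],[-27.5,6],[-22.5,6],[-22.5,0]])):
            Q=(P-h0)@np.array([[cc,ss],[-ss,cc]])+h0 if P[0,0]>-27 else P.copy()
            Q=Q*[1,sy]+off; Q=Q/1000
            dr(np.c_[S[0]+c*Q[:,0]-s*Q[:,1],S[1]+s*Q[:,0]+c*Q[:,1],0*Q[:,0]+zz],(0,0,255))
    cv2.imwrite(f'pics/{name}.png',big)
E
python3 - <<'E'
from rel import *
rel('r18','pics/s18_full.png',[247,145],18,34,33,(385,335),.088,.2096-.1136,-.7328)
E
```

```text
(no output)
```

View pics/r18.png

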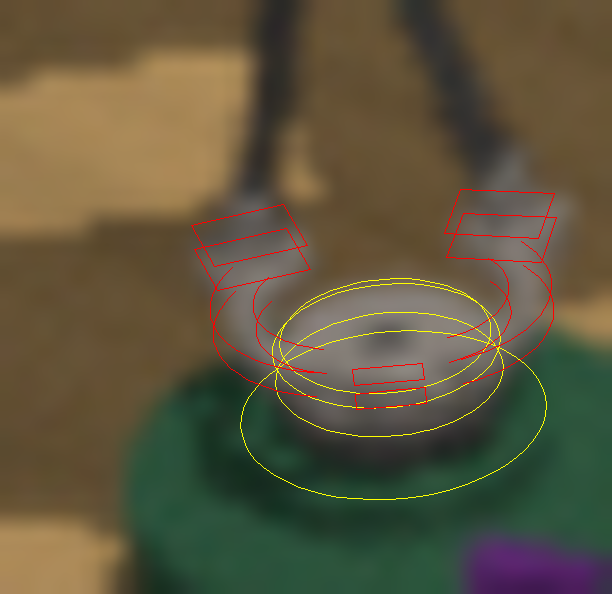

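play_rows(commands=[[0, -0.02, 0.05, 0, 0, 0], [0, -0.02, 0.1, 0, 0, 0], [0, -0.02, 0.13, 0, 0, 0]])

```text
time: 10.5
tcp_pos: [0.4765, -0.247, 0.2039]
ee_rot: [-2.932, 1.125, -0.001]
force: [-0.9, 0.4, -1.5]
grip_width: 0.0309
```

```bash
python3 - <<'E'
from look import *
goal([.4737,-.2454,.213],-.73)
E
```

```text
t 10.5 tcp [ 0.4765 -0.247   0.2039] yaw -0.7328 w 0.0309 F [-0.9  0.4 -1.5] q [-0.62  0.08  1.57  0.    1.49  0.11]
ROW [-0.079, 0.018, -0.228, -0.016, -0.0, -0.026]
```

play_rows(commands=[[0, 0, 0.03, 0, 0, 0], [0, 0, 0.06, 0, 0, 0], [0, 0, 0.075, 0, 0, 0]])

```text
time: 10.8
tcp_pos: [0.4765, -0.247, 0.2008]
ee_rot: [-2.932, 1.125, -0.001]
force: [-0.5, 0.0, -1.8]
grip_width: 0.0308
```

```bash
python3 - <<'E'
from look import *
goal([.4737,-.2454,.213],-.73)
look('s19',[247,145],18,34,33)
E
```

```text
t 10.8 tcp [ 0.4765 -0.247   0.2008] yaw -0.7328 w 0.0308 F [-0.5  0.  -1.8] q [-0.62  0.08  1.57  0.    1.48  0.11]
ROW [-0.079, 0.017, -0.306, -0.016, 0.001, -0.027]
30.9 [ 0.495  -0.2633  0.0842] [[258.69 161.24]] [[219. 301.]]
30.9 [ 0.4583 -0.2303  0.0842] [[274.1  159.87]] [[496. 276.]]
```

View pics/s19.png

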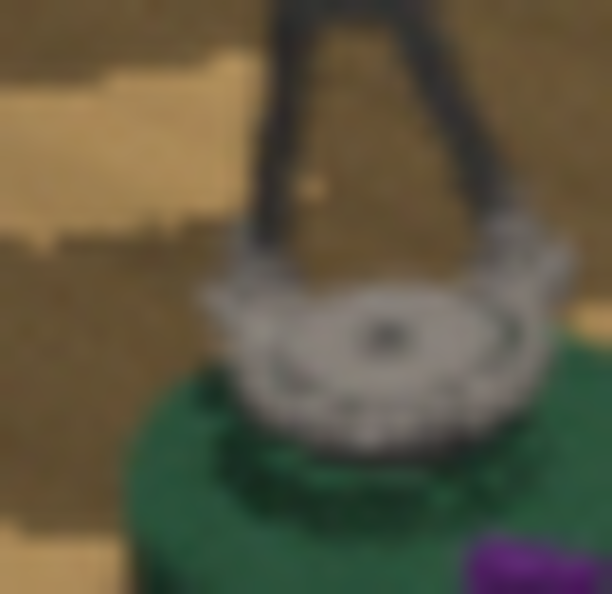

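play_rows(commands=[[0, 0, 0.03, 0, 0, 0], [0, 0, 0.06, 0, 0, 0], [0, 0, 0.09, 0, 0, 0]])

```text
time: 11.15
tcp_pos: [0.4765, -0.247, 0.197]
ee_rot: [-2.932, 1.125, -0.001]
force: [-0.2, -1.3, -2.4]
grip_width: 0.0306
```

play_rows(commands=[[0, 0, 0.03, 0, 0, 0], [0, 0, 0.06, 0, 0, 0], [0, 0, 0.08, 0, 0, 0]])

```text
time: 11.45
tcp_pos: [0.4765, -0.2469, 0.1937]
ee_rot: [-2.932, 1.125, -0.001]
force: [-1.8, -0.1, -2.1]
grip_width: 0.0306
```

```bash
python3 - <<'E'
from look import *
goal([.4737,-.2454,.213],-.73)
look('s20',[247,145],18,34,33)
E
```

```text
t 11.45 tcp [ 0.4765 -0.2469  0.1937] yaw -0.7328 w 0.0306 F [-1.8 -0.1 -2.1] q [-0.62  0.09  1.58  0.    1.47  0.11]
ROW [-0.077, 0.017, -0.483, -0.015, 0.002, -0.027]
30.8 [ 0.495  -0.2633  0.0771] [[258.93 163.11]] [[223. 335.]]
30.8 [ 0.4581 -0.2302  0.0771] [[274.31 161.73]] [[500. 310.]]
```

View pics/s20.png

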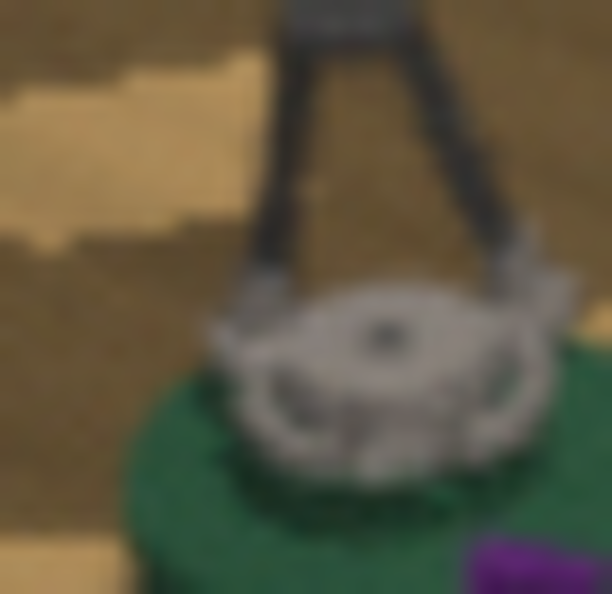

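play_rows(commands=[[0, 0, 0.03, 0, 0, 0], [0, 0, 0.05, 0, 0, 0], [0, 0, 0.06, 0, 0, 0]])

```text
time: 11.8
tcp_pos: [0.4764, -0.2469, 0.1911]
ee_rot: [-2.932, 1.125, -0.0]
force: [1.4, 0.1, -2.5]
grip_width: 0.0309
```

play_rows(commands=[[0, 0, 0.03, 0, 0, 0], [0, 0, 0.05, 0, 0, 0], [0, 0, 0.06, 0, 0, 0]])

```text
time: 12.1
tcp_pos: [0.4767, -0.2471, 0.1894]
ee_rot: [-2.932, 1.125, -0.002]
force: [-1.3, 0.7, 7.4]
grip_width: 0.031
```

```bash
python3 - <<'E'
from look import *
goal([.4737,-.2454,.213],-.73)
look('s21',[247,145],18,34,33)
E
```

```text
t 12.1 tcp [ 0.4767 -0.2471  0.1894] yaw -0.7327 w 0.031 F [-1.3  0.7  7.4] q [-0.62  0.09  1.59  0.    1.46  0.11]
ROW [-0.083, 0.018, -0.591, -0.016, -0.008, -0.026]
30.6 [ 0.4955 -0.2637  0.0729] [[258.87 164.23]] [[222. 355.]]
30.6 [ 0.4584 -0.2303  0.0729] [[274.32 162.85]] [[500. 330.]]
```

View pics/s21.png

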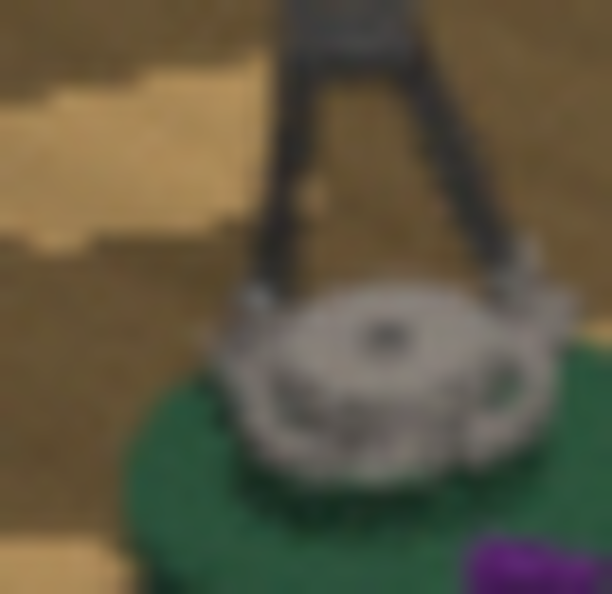

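```bash
python3 - <<'E'
from rel import *
rel('r21','pics/s21_full.png',[247,145],18,34,33,(392,338),.088,.0765,-.7328)
rel('r20','pics/s20_full.png',[247,145],18,34,33,(392,338),.088,.0801,-.7328)
E
```

```text
(no output)
```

View pics/r21.png

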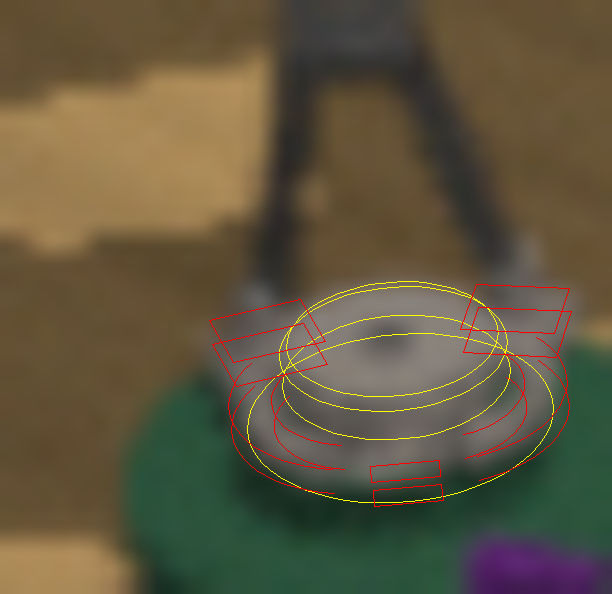

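View pics/r20.png

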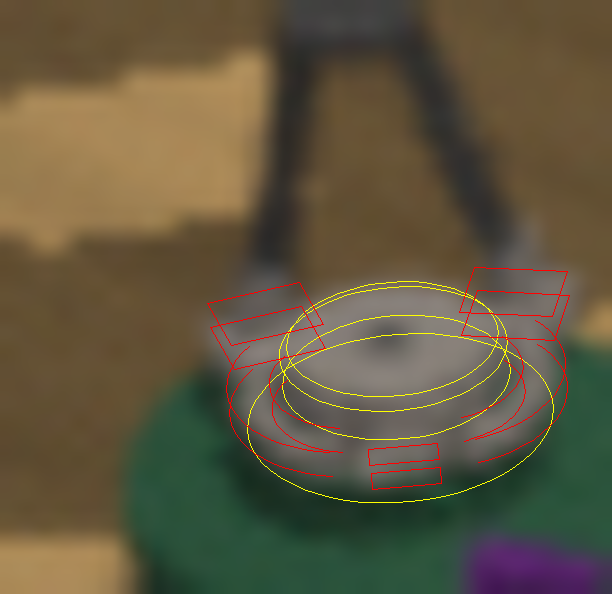

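play_rows(commands=[[0, 0, 0.04, 0, 0, 0], [0, 0, 0.06, 0, 0, 0], [0, 0, 0.06, 0, 0, 0]])

```text
time: 12.45
tcp_pos: [0.4772, -0.2474, 0.1886]
ee_rot: [-2.933, 1.125, -0.006]
force: [-2.8, 1.1, 16.3]
grip_width: 0.031
```

```bash
python3 - <<'E'
from look import *
goal([.4737,-.2454,.213],-.73)
look('s22',[247,145],18,34,33)
E
```

```text
t 12.45 tcp [ 0.4772 -0.2474  0.1886] yaw -0.7328 w 0.031 F [-2.8  1.1 16.3] q [-0.62  0.09  1.59  0.    1.46  0.11]
ROW [-0.096, 0.019, -0.61, -0.019, -0.034, -0.026]
30.8 [ 0.496  -0.2641  0.0722] [[258.68 164.44]] [[219. 358.]]
30.8 [ 0.4592 -0.231   0.072 ] [[274.04 163.11]] [[495. 334.]]
```

View pics/s22.png

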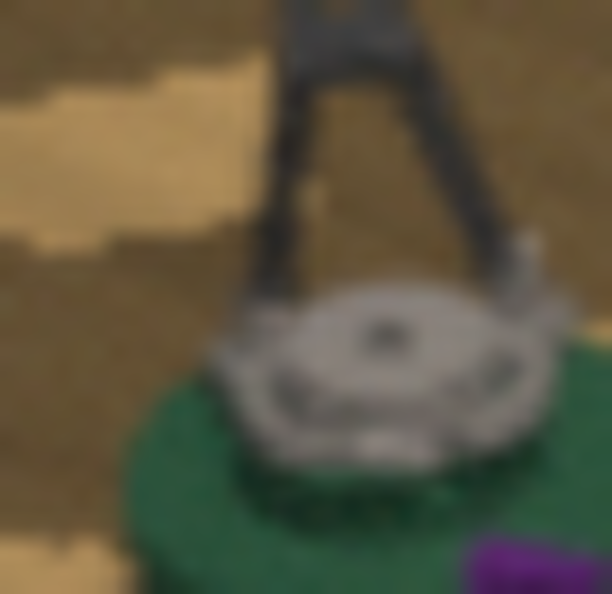

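play_rows(commands=[[0, 0, -0.05, 0, 0, 0], [0, 0, -0.075, 0, 0, 0], [0, 0, -0.075, 0, 0, 0]])

```text
time: 12.8
tcp_pos: [0.4771, -0.2474, 0.1915]
ee_rot: [-2.932, 1.125, -0.006]
force: [0.6, -0.6, -2.6]
grip_width: 0.031
```

```bash
python3 - <<'E'
from look import *
goal([.4737,-.2454,.213],-.73)
look('s23',[247,145],18,34,33)
E
```

```text
t 12.8 tcp [ 0.4771 -0.2474  0.1915] yaw -0.7328 w 0.031 F [ 0.6 -0.6 -2.6] q [-0.62  0.09  1.59  0.    1.46  0.11]
ROW [-0.095, 0.018, -0.538, -0.018, -0.032, -0.027]
30.9 [ 0.4958 -0.264   0.0749] [[258.66 163.72]] [[218. 345.]]
30.9 [ 0.4591 -0.2309  0.0748] [[273.99 162.38]] [[494. 321.]]
```

View pics/s23.png

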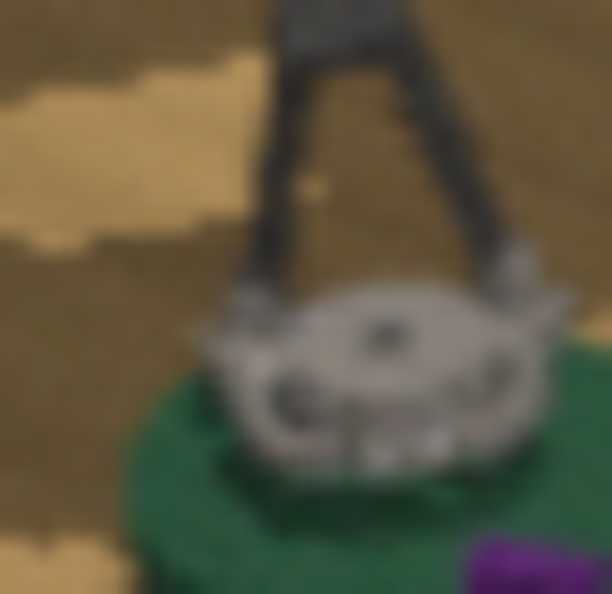

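play_rows(commands=[[0, -0.08, 0, -0.28, 0.03, 0], [0, -0.17, 0, -0.55, 0.03, 0], [0, -0.17, 0, -0.55, 0.03, 0]])

```text
time: 13.15
tcp_pos: [0.4822, -0.2414, 0.1911]
ee_rot: [2.882, -1.103, -0.023]
force: [-0.1, 1.2, -2.7]
grip_width: 0.0311
```

```bash
python3 - <<'E'
from look import *
goal([.4737,-.2454,.213],-.73)
look('s24',[247,145],18,34,33)
E
```

```text
t 13.15 tcp [ 0.4822 -0.2414  0.1911] yaw -0.7311 w 0.0311 F [-0.1  1.2 -2.7] q [-0.57  0.1   1.58 -0.06  1.47  0.17]
ROW [-0.088, 0.248, -0.534, 0.548, -0.056, -0.012]
30.7 [ 0.4967 -0.2634  0.075 ] [[258.57 163.88]] [[217. 348.]]
30.7 [ 0.4598 -0.2303  0.0747] [[274.   162.56]] [[494. 325.]]
```

View pics/s24.png

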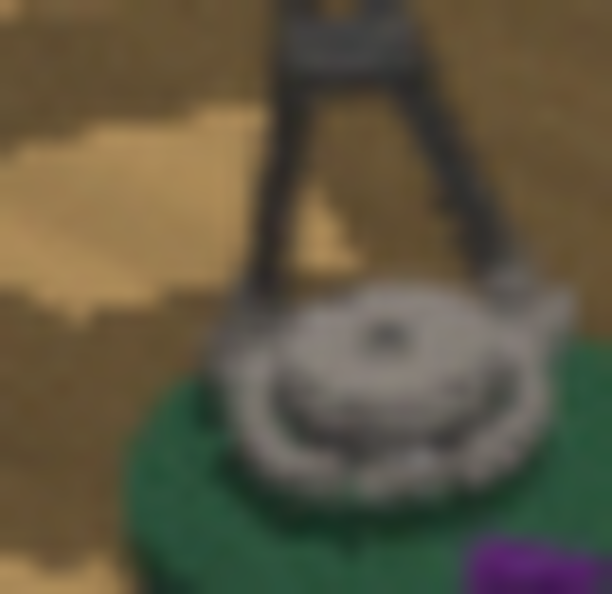

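play_rows(commands=[[0, 0, 0.012, 0, 0, 0], [0, 0, 0.025, 0, 0, 0]])

```text
time: 13.4
tcp_pos: [0.4821, -0.2415, 0.19]
ee_rot: [2.883, -1.103, -0.023]
force: [-0.3, 0.0, -2.5]
grip_width: 0.031
```

```bash
python3 - <<'E'
from rel import *
from look import *
goal([.4737,-.2454,.213],-.73)
look('s25',[247,145],18,34,33)
rel('r25','pics/s25_full.png',[247,145],18,34,33,(392,338),.088,.0765,-.7328)
E
```

```text
t 13.4 tcp [ 0.4821 -0.2415  0.19  ] yaw -0.7309 w 0.031 F [-0.3  0.  -2.5] q [-0.57  0.1   1.58 -0.06  1.47  0.16]
ROW [-0.088, 0.244, -0.562, 0.536, -0.054, -0.01]
30.6 [ 0.4967 -0.2635  0.0738] [[258.6  164.16]] [[217. 353.]]
30.6 [ 0.4597 -0.2303  0.0736] [[274.04 162.83]] [[495. 329.]]
```

View pics/r25.png

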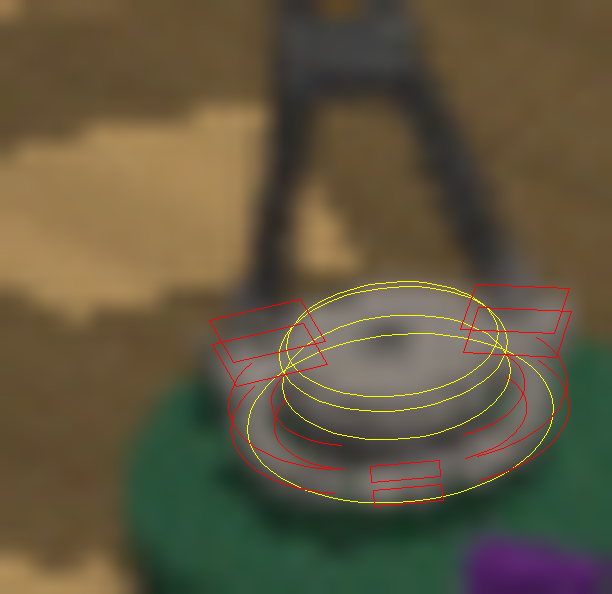

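play_rows(commands=[[0, 0, 0.01, 0, 0, 0], [0, 0, 0.02, 0, 0, 0], [0, 0, 0.02, 0, 0, 0]], gripper=0.45)

```text
time: 13.75
tcp_pos: [0.4819, -0.2417, 0.1893]
ee_rot: [2.883, -1.104, -0.023]
force: [-0.6, -0.2, 0.8]
grip_width: 0.039
```

play_rows(commands=[[0, 0, 0.01, 0, 0, 0], [0, 0, 0.025, 0, 0, 0], [0, 0, 0.025, 0, 0, 0]], gripper=0.55)

```text
time: 14.05
tcp_pos: [0.4818, -0.2419, 0.1884]
ee_rot: [2.883, -1.104, -0.023]
force: [-1.2, 0.5, 0.7]
grip_width: 0.0471
```

```bash
python3 - <<'E'
from rel import *
from look import *
goal([.4737,-.2454,.213],-.73)
look('s26',[247,145],18,34,33)
E
```

```text
t 14.05 tcp [ 0.4818 -0.2419  0.1884] yaw -0.7314 w 0.0471 F [-1.2  0.5  0.7] q [-0.57  0.1   1.58 -0.06  1.46  0.16]
ROW [-0.088, 0.236, -0.604, 0.537, -0.055, -0.015]
47.0 [ 0.489  -0.257   0.0722] [[261.78 164.26]] [[275. 355.]]
47.0 [ 0.467  -0.2373  0.072 ] [[270.95 163.47]] [[440. 341.]]
```

View pics/s26.png

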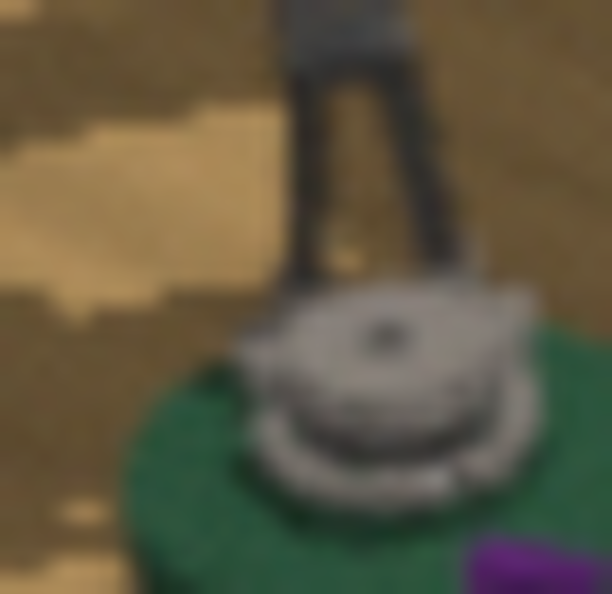

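play_rows(commands=[[0, 0, 0.01, 0, 0, 0], [0, 0, 0.015, 0, 0, 0], [0, 0, 0.015, 0, 0, 0]], gripper=0.612)

```text
time: 14.4
tcp_pos: [0.4819, -0.2419, 0.1877]
ee_rot: [2.883, -1.104, -0.022]
force: [0.5, -0.6, -1.5]
grip_width: 0.0523
```

```bash
python3 - <<'E'
from rel import *
from look import *
goal([.4737,-.2454,.213],-.73)
look('s27',[247,145],18,34,33)
E
```

```text
t 14.4 tcp [ 0.4819 -0.2419  0.1877] yaw -0.7313 w 0.0523 F [ 0.5 -0.6 -1.5] q [-0.57  0.1   1.58 -0.06  1.46  0.16]
ROW [-0.089, 0.237, -0.621, 0.536, -0.056, -0.014]
52.4 [ 0.4866 -0.2548  0.0715] [[262.82 164.35]] [[293. 357.]]
52.4 [ 0.4695 -0.2395  0.0713] [[269.94 163.74]] [[421. 346.]]
```

View pics/s27.png

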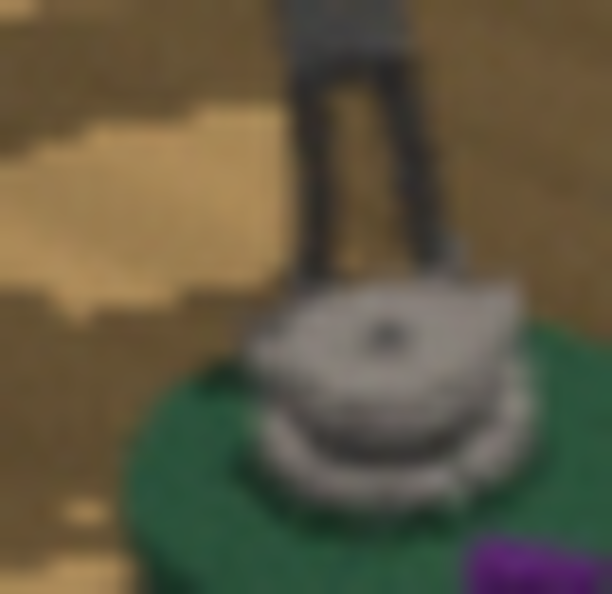

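play_rows(commands=[[0, 0, -0.05, 0, 0, 0], [0, 0, -0.1, 0, 0, 0], [0, 0, -0.16, 0, 0, 0]])

```text
time: 14.75
tcp_pos: [0.4821, -0.2416, 0.1943]
ee_rot: [2.883, -1.104, -0.022]
force: [0.2, -0.5, -2.6]
grip_width: 0.0525
```

```bash
python3 - <<'E'
from rel import *
from look import *
goal([.4737,-.2454,.213],-.73)
look('s28',[247,145],18,34,33)
E
```

```text
t 14.75 tcp [ 0.4821 -0.2416  0.1943] yaw -0.7313 w 0.0525 F [ 0.2 -0.5 -2.6] q [-0.57  0.1   1.57 -0.06  1.47  0.16]
ROW [-0.089, 0.237, -0.455, 0.536, -0.056, -0.014]
52.1 [ 0.4871 -0.2548  0.0785] [[262.51 162.59]] [[288. 325.]]
52.1 [ 0.4697 -0.2392  0.0784] [[269.77 161.97]] [[418. 314.]]
```

View pics/s28.png

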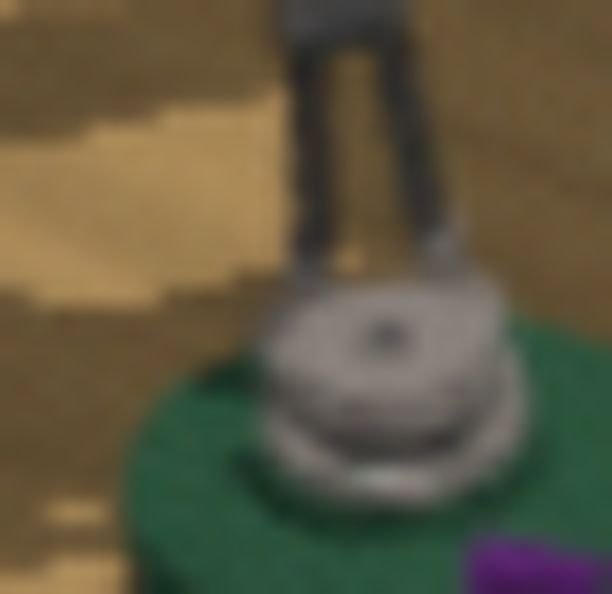

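play_rows(commands=[[0, 0, -0.05, 0, 0, 0], [0, 0, -0.1, 0, 0, 0], [0, 0, -0.15, 0, 0, 0], [0, 0, -0.25, 0, 0, 0]])

```text
time: 15.2
tcp_pos: [0.4824, -0.2411, 0.2048]
ee_rot: [2.883, -1.104, -0.022]
force: [-0.4, -0.5, -1.5]
grip_width: 0.0521
```

```bash
python3 - <<'E'
from rel import *
from look import *
goal([.4737,-.2454,.213],-.73)
look('s29',[247,145],18,34,33)
E
```

```text
t 15.2 tcp [ 0.4824 -0.2411  0.2048] yaw -0.7313 w 0.0521 F [-0.4 -0.5 -1.5] q [-0.57  0.09  1.56 -0.06  1.5   0.16]
ROW [-0.09, 0.237, -0.192, 0.536, -0.058, -0.014]
52.1 [ 0.4876 -0.2543  0.0894] [[262.15 159.84]] [[281. 276.]]
52.1 [ 0.4703 -0.2388  0.0892] [[269.42 159.23]] [[412. 265.]]
```

View pics/s29.png

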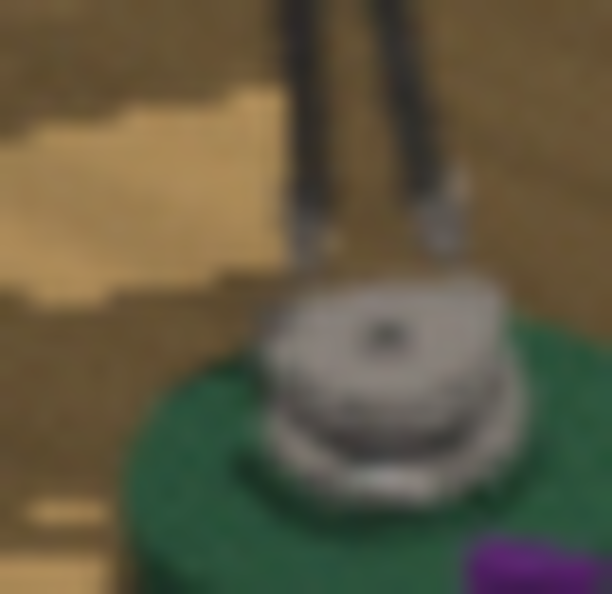

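play_rows(commands=[[0, 0, -0.7, 0.1, 0, 0], [0, 0, -1.5, 0.3, 0, 0], [0, 0, -2.4, 0.54, -0.05, 0], [0, 0, -2.7, 0.54, -0.05, 0], [0, 0, -2.7, 0.54, -0.05, 0]])

```text
time: 15.75
tcp_pos: [0.4865, -0.2365, 0.3149]
ee_rot: [2.933, -1.123, 0.007]
force: [0.2, -0.6, -1.6]
grip_width: 0.0521
```

```bash
python3 - <<'E'
from rel import *
from look import *
goal([.5279,.0351,.31],1.257)
look('s30',[225,100],8,80,75)
E
```

```text
t 15.75 tcp [ 0.4865 -0.2365  0.3149] yaw -0.7317 w 0.0521 F [ 0.2 -0.6 -1.6] q [-0.6   0.06  1.37  0.    1.71  0.14]
ROW [-3.767, -5.744, 0.109, 0.039, -0.034, -18.991]
52.5 [ 0.4949 -0.244   0.1966] [[259.21 131.7 ]] [[277. 257.]]
52.5 [ 0.4779 -0.2288  0.1966] [[266.84 131.1 ]] [[338. 252.]]
```

View pics/s30.png

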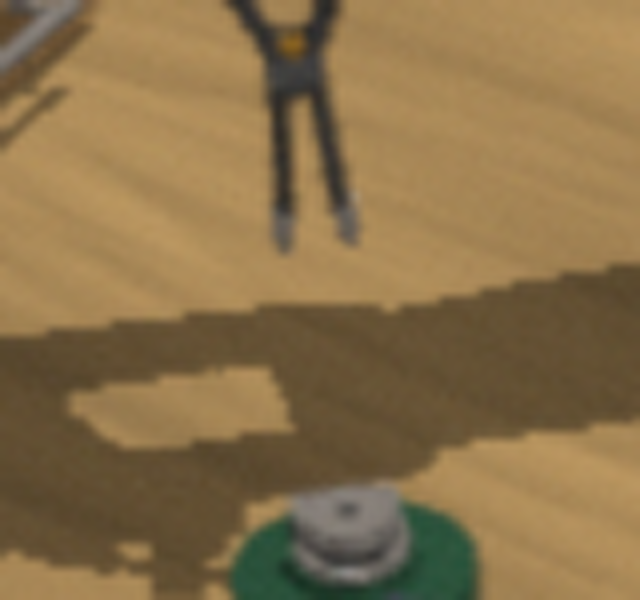

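play_rows(commands=[[-0.3, -0.4, 0, 0, 0, -1.3], [-0.6, -0.9, 0, 0, 0, -2.7], [-0.9, -1.4, 0, 0, 0, -4.1], [-1.2, -1.8, 0, 0, 0, -5.5], [-1.5, -2.3, 0, 0, 0, -6.9]])

```text
time: 16.3
tcp_pos: [0.5026, -0.1268, 0.3108]
ee_rot: [3.141, -0.005, -0.002]
force: [0.2, 0.5, -2.4]
grip_width: 0.0522
```

```bash
python3 - <<'E'
from h import *
goal([.5279,.0351,.31],1.257)
E
```

```text
t 16.3 tcp [ 0.5026 -0.1268  0.3108] yaw -0.003 w 0.0522 F [ 0.2  0.5 -2.4] q [-0.4   0.02  1.42 -0.    1.7  -0.39]
ROW [0.621, -4.05, 0.018, -0.001, 0.012, -12.032]
```

play_rows(commands=[[0.1, -0.5, 0, 0, 0, -1.4], [0.2, -1.0, 0, 0, 0, -2.8], [0.3, -1.5, 0, 0, 0, -4.2], [0.4, -2.0, 0, 0, 0, -5.6], [0.45, -2.5, 0, 0, 0, -7.0]])

```text
time: 16.8
tcp_pos: [0.5206, -0.0259, 0.3085]
ee_rot: [-2.93, -1.13, 0.006]
force: [0.0, 0.6, -1.4]
grip_width: 0.0524
```

```bash
python3 - <<'E'
from h import *
goal([.5279,.0351,.29],1.257)
E
```

```text
t 16.8 tcp [ 0.5206 -0.0259  0.3085] yaw 0.7363 w 0.0524 F [ 0.   0.6 -1.4] q [-0.2   0.03  1.42 -0.    1.7  -0.93]
ROW [1.16, -1.006, 0.461, -0.03, 0.025, -4.972]
```

play_rows(commands=[[0.3, -0.25, 0.1, 0, 0, -1.3], [0.6, -0.5, 0.2, 0, 0, -2.6], [0.9, -0.8, 0.3, 0, 0, -3.9], [1.16, -1.0, 0.46, 0, 0, -4.97], [1.16, -1.0, 0.46, 0, 0, -4.97]])

```text
time: 17.3
tcp_pos: [0.5274, 0.0362, 0.2873]
ee_rot: [-2.534, -1.85, 0.01]
force: [0.1, -0.5, -1.2]
grip_width: 0.0519
```

```bash
python3 - <<'E'
from look import *
goal([.5279,.0351,.245],1.257)
look('s31',[290,110],7,75,85)
t=env.capture('top'); cv2.imwrite('pics/top31f.png',t);crop(t,280,170,80,70,8,'pics/t31.png')
E
```

```text
t 17.3 tcp [0.5274 0.0362 0.2873] yaw 1.2613 w 0.0519 F [ 0.1 -0.5 -1.2] q [-0.08  0.05  1.44 -0.    1.66 -1.34]
ROW [-0.02, 0.027, 1.057, -0.071, 0.025, 0.041]
52.1 [0.5303 0.0464 0.1715] [[328.26 178.94]] [[271. 486.]]
52.1 [0.5232 0.0243 0.1716] [[323.32 174.65]] [[236. 456.]]
```

View pics/s31.png

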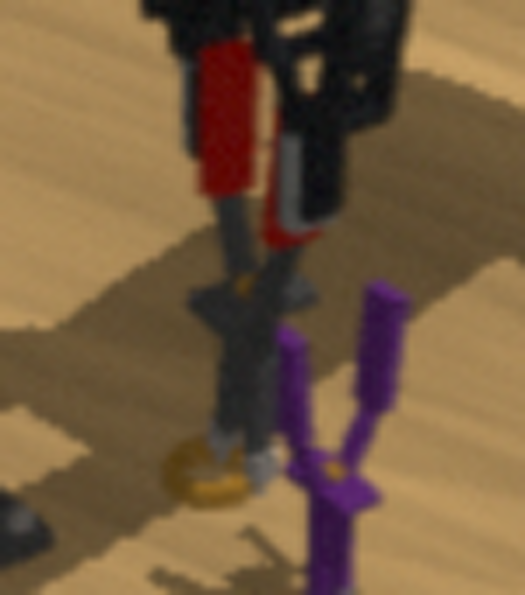

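View pics/t31.png

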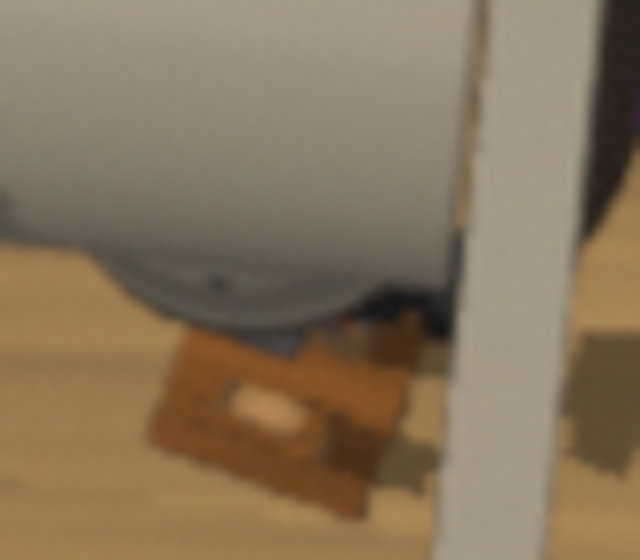

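```bash
python3 - <<'E'
from h import *
st=env.state();Rm=R.from_rotvec(st['ee_rot']).as_matrix();p=st['tcp_pos']
f=lambda v:((proj('scene',p+Rm@np.array(v))-[290,110]+.5)*7-.5).round(0)
for nm,v in(('grasp',[0,0,-.022]),('org',[0,0,.0425]),('tip+',[.0116,0,.1165]),('tip-',[-.0116,0,.1165]),('flange x+',[0,.022,.0425]),('flange x-',[0,-.022,.0425]),('tcp y+10',[0,.01,.1165]),('pad+ tip',[.026,0,0]),('pad- tip',[-.026,0,0])): print(nm,f(v))
s=cv2.imread('pics/s31_full.png'); crop(s,305,110,50,75,8,'pics/s32.png')
E
```

```text
grasp [[253. 136.]]
org [[252. 299.]]
tip+ [[269. 484.]]
tip- [[235. 454.]]
flange x+ [[200. 317.]]
flange x- [[303. 281.]]
tcp y+10 [[229. 477.]]
pad+ tip [[295. 225.]]
pad- tip [[212. 163.]]
```

View pics/s32.png

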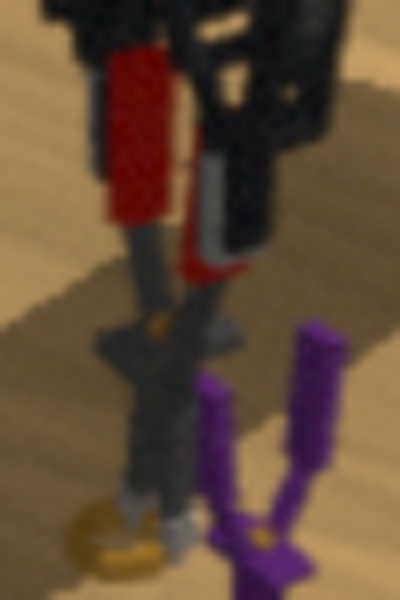

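play_rows(commands=[[0, 0.02, 0.2, -0.3, 0, 0.04], [0, 0.03, 0.5, -0.6, 0.02, 0.04], [0, 0.05, 0.8, -0.63, 0.02, 0.04], [0, 0.05, 0.8, -0.63, 0.02, 0.04]])

```text
time: 17.8
tcp_pos: [0.5287, 0.0339, 0.255]
ee_rot: [2.51, 1.809, 0.05]
force: [-0.0, -0.4, -1.2]
grip_width: 0.0523
```

```bash
cat > seat.py <<'E'
from look import *
def seat(name,o,k,w,h,pitch,slip=0.,b=(0,0)):
    s=env.capture('scene'); cv2.imwrite(f'pics/{name}_full.png',s)
    big=cv2.resize(s[o[1]:o[1]+h,o[0]:o[0]+w],None,fx=k,fy=k,interpolation=cv2.INTER_CUBIC); raw=big.copy()
    st=env.state();Rm=R.from_rotvec(st['ee_rot']).as_matrix();p=st['tcp_pos']
    # pliers frame: axes x=tool y, y=tool x, z=-tool z ; pitch about tool x at grasp
    g=np.array([0,0,-.022]); Rp=R.from_rotvec([pitch,0,0]).as_matrix()
    def T(P): # pliers mm -> world
        P=np.atleast_2d(np.array(P,float))/1000
        L=np.c_[P[:,1],P[:,0],.0645-P[:,2]-slip] # rel. grasp
        return p+(g+L@Rp.T)@Rm.T
    def dr(P,col,world=False):
        q=((proj('scene',P if world else T(P))+b-np.array(o)+.5)*k-.5).round().astype(int); cv2.polylines(big,[q.reshape(-1,1,2)],True,col,1)
    for z in(0,8): dr([[22*a,11*c,z] for a,c in((1,1),(1,-1),(-1,-1),(-1,1))],(0,255,0))
    a=(58-st['grip_width']*1000)/120
    for sg in(1,-1): dr([[0,sg*(8+74*a),-74],[0,sg*6,0]],(0,255,0))
    # rest posts tops
    yaw=-.313; c,sn=np.cos(yaw),np.sin(yaw)
    for cx in(19,-19):
        Q=np.array([[cx+5*i,15*j] for i,j in((1,1),(1,-1),(-1,-1),(-1,1))])/1000
        dr(np.c_[.527+c*Q[:,0]-sn*Q[:,1],.0352+sn*Q[:,0]+c*Q[:,1],0*Q[:,0]+.082],(0,255,255),True)
    cv2.imwrite(f'pics/{name}.png',raw); cv2.imwrite(f'pics/{name}o.png',big)
E
python3 - <<'E'
from seat import *
goal([.5291,.0347,.245],1.257)
seat('s33',[295,125],9,65,66,.058,0,(0,0))
E
```

```text
t 17.8 tcp [0.5287 0.0339 0.255 ] yaw 1.2487 w 0.0523 F [-0.  -0.4 -1.2] q [-0.07  0.01  1.54 -0.02  1.53 -1.32]
ROW [0.024, -0.011, 0.249, 0.548, 0.013, -0.079]
```

View pics/s33o.png

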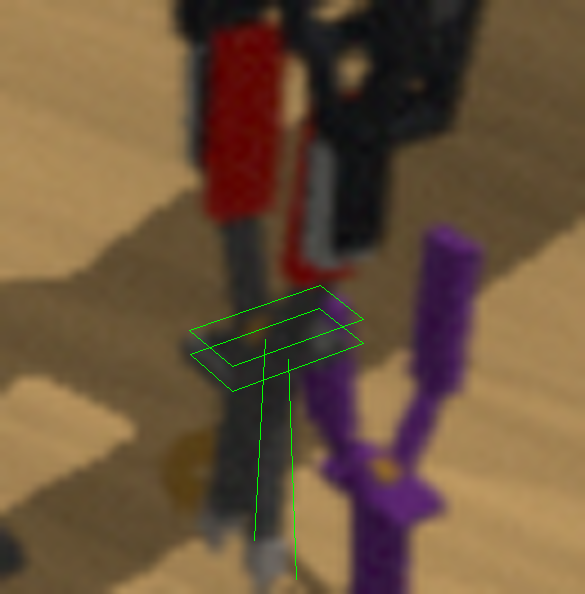

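View pics/s33.png

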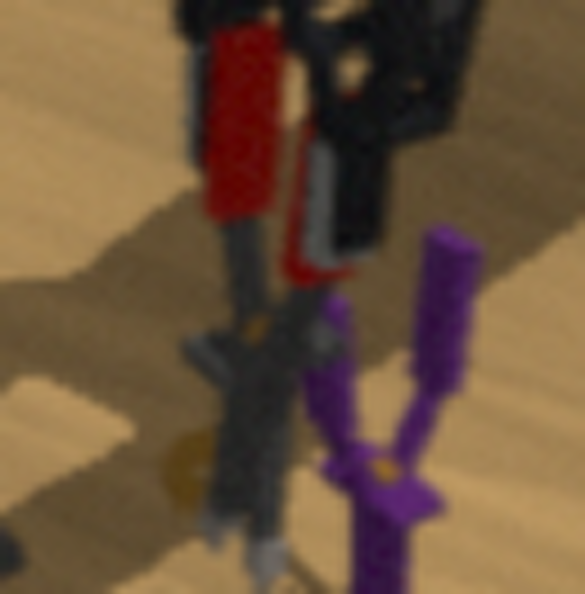

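play_rows(commands=[[0, -0.03, 0, 0.5, 0, 0], [0, -0.065, 0, 1.15, 0.02, -0.08], [0, -0.065, 0, 1.15, 0.02, -0.08]])

```text
time: 18.15
tcp_pos: [0.5274, 0.0341, 0.2557]
ee_rot: [-2.499, -1.815, 0.057]
force: [0.8, -0.3, -1.6]
grip_width: 0.0521
```

```bash
python3 - <<'E'
from seat import *
goal([.5279-.0013*.952,.0351+.0013*.306,.245],1.257)
seat('s34',[295,125],9,65,66,-.06,0,(1.0,0))
E
```

```text
t 18.15 tcp [0.5274 0.0341 0.2557] yaw 1.2561 w 0.0521 F [ 0.8 -0.3 -1.6] q [-0.09  0.09  1.46  0.02  1.66 -1.35]
ROW [0.028, -0.011, 0.269, -0.616, -0.01, -0.009]
```

View pics/s34o.png

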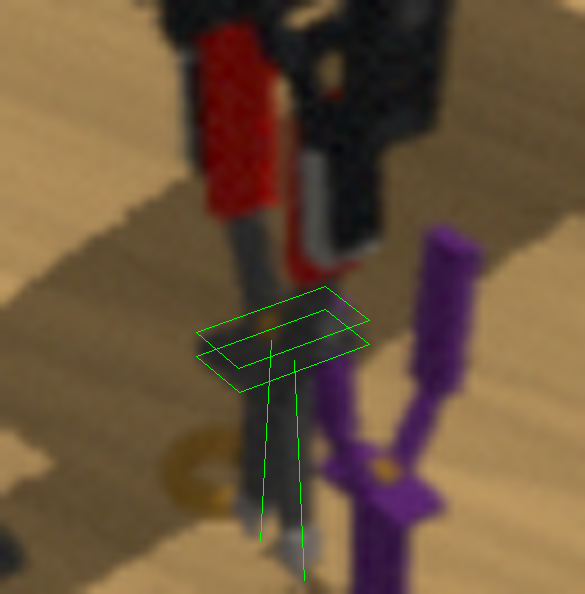

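play_rows(commands=[[0.03, -0.02, 0.4, 0.1, 0, 0], [0.04, -0.03, 0.8, 0.2, 0, 0], [0.04, -0.03, 1.2, 0.2, 0, 0], [0.04, -0.03, 1.2, 0.2, 0, 0]])

```text
time: 18.6
tcp_pos: [0.5225, 0.0373, 0.2048]
ee_rot: [-2.484, -1.804, 0.078]
force: [-0.3, -0.2, -1.4]
grip_width: 0.0524
```

```bash
python3 - <<'E'
from seat import *
goal([.5262,.0357,.205],1.257)
seat('s35',[295,145],9,65,66,-.08,.0035,(1.0,0))
E
```

```text
t 18.6 tcp [0.5225 0.0373 0.2048] yaw 1.2561 w 0.0524 F [-0.3 -0.2 -1.4] q [-0.09  0.11  1.54  0.02  1.58 -1.34]
ROW [-0.009, 0.1, -0.014, -0.829, -0.0, -0.009]
```

View pics/s35o.png

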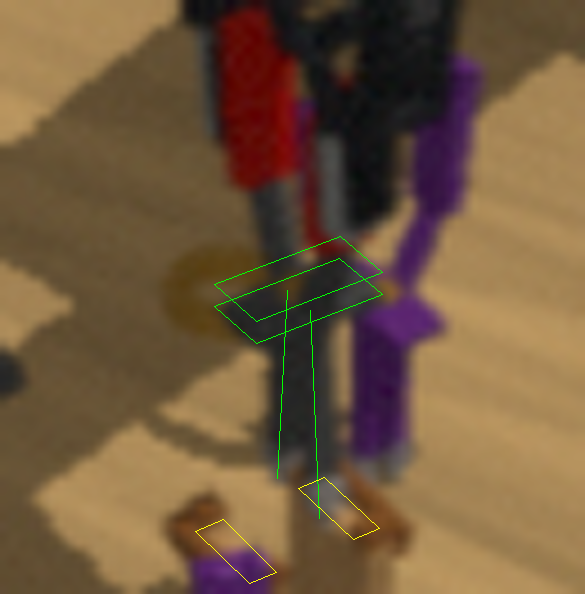

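View pics/s35.png

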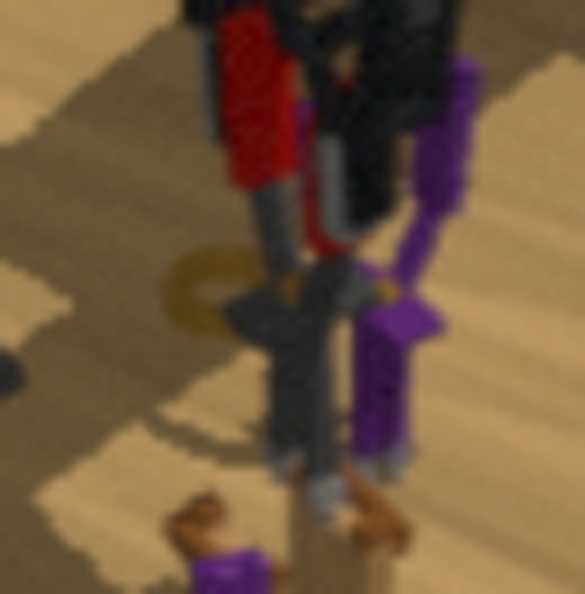

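```bash
cat >> h.py <<'E'
def g2(pos):
    st=env.state(); R0=R.from_rotvec(st['ee_rot']).as_matrix()
    print('tcp',st['tcp_pos'].round(4),'w',round(st['grip_width'],4),'F',st['force'].round(1))
    for q in np.atleast_2d(pos): print('sh',(R0.T@(np.array(q)-st['tcp_pos'])/.04).round(3).tolist())
E
python3 - <<'E'
from h import *
g2([[.5264,.0356,.205],[.5264,.0356,.185],[.5264,.0356,.16],[.5264,.0356,.145]])
E
```

```text
tcp [0.5231 0.0372 0.2064] w 0.0521 F [ 0.1  0.  -1.4]
sh [-0.013, 0.094, 0.028]
sh [-0.013, 0.137, 0.526]
sh [-0.013, 0.19, 1.149]
sh [-0.013, 0.222, 1.522]
```

play_rows(commands=[[-0.01, 0.09, 0.03, -0.1, 0, 0], [-0.01, 0.1, 0.2, -0.1, 0, 0], [-0.01, 0.13, 0.5, -0.1, 0, 0], [-0.01, 0.16, 0.8, -0.1, 0, 0]])

```text
time: 19.05
tcp_pos: [0.5264, 0.0357, 0.173]
ee_rot: [-2.493, -1.81, 0.067]
force: [0.4, 1.0, -1.7]
grip_width: 0.0519
```

```bash
python3 - <<'E'
from seat import *
g2([[.5264,.0356,.16],[.5264,.0356,.145],[.5264,.0356,.135]])
seat('s36',[295,155],9,65,66,-.065,.0045,(1.0,0))
E
```

```text
tcp [0.5264 0.0357 0.173 ] w 0.0519 F [ 0.4  1.  -1.7]
sh [-0.003, 0.026, 0.324]
sh [-0.003, 0.054, 0.698]
sh [-0.003, 0.072, 0.947]
```

View pics/s36.png

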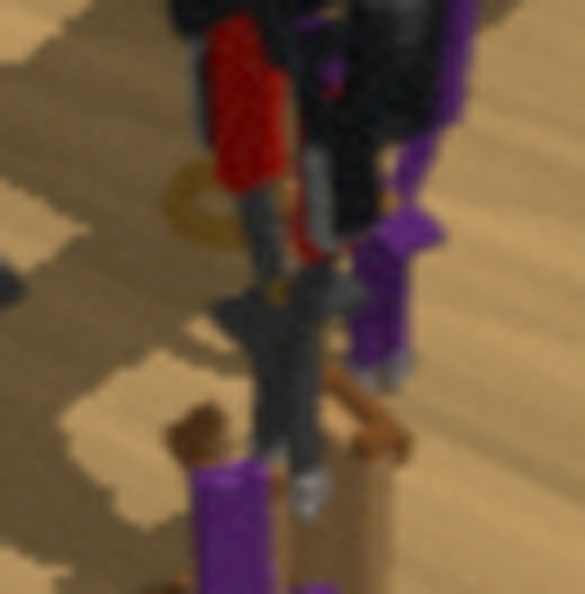

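play_rows(commands=[[0, 0.02, 0.2, 0, 0, 0], [0, 0.035, 0.4, 0, 0, 0], [0, 0.05, 0.6, 0, 0, 0], [0, 0.055, 0.7, 0, 0, 0]])

```text
time: 19.5
tcp_pos: [0.5254, 0.0358, 0.1418]
ee_rot: [-2.491, -1.808, 0.071]
force: [0.2, -0.4, -2.1]
grip_width: 0.052
```

```bash
python3 - <<'E'
from seat import *
g2([[.5264,.0356,.145],[.5264,.0356,.13],[.5264,.0356,.122]])
seat('s37',[300,160],12,50,50,-.065,.0045,(1.0,0))
E
```

```text
tcp [0.5254 0.0358 0.1418] w 0.052 F [ 0.2 -0.4 -2.1]
sh [0.003, 0.018, -0.082]
sh [0.003, 0.047, 0.291]
sh [0.003, 0.063, 0.491]
```

View pics/s37o.png

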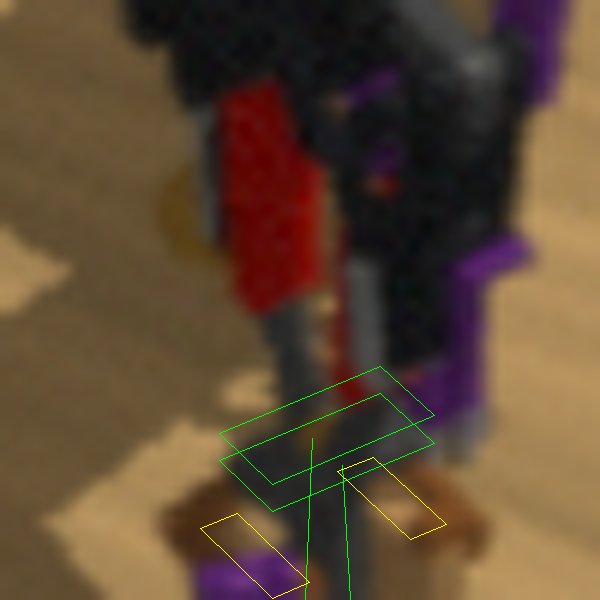

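play_rows(commands=[[0, 0.035, 0.12, 0, 0, 0], [0, 0.04, 0.2, 0, 0, 0], [0, 0.04, 0.25, 0, 0, 0]])

```text
time: 19.85
tcp_pos: [0.5269, 0.0356, 0.1321]
ee_rot: [-2.491, -1.809, 0.069]
force: [3.7, 1.1, 9.3]
grip_width: 0.0522
```

play_rows(commands=[[0, 0.01, 0.05, 0, 0, 0], [0, 0.01, 0.1, 0, 0, 0], [0, 0.01, 0.1, 0, 0, 0]])

```text
time: 20.15
tcp_pos: [0.528, 0.0356, 0.1291]
ee_rot: [-2.493, -1.81, 0.065]
force: [3.7, 1.0, 7.6]
grip_width: 0.052
```

```bash
python3 - <<'E'
from seat import *
seat('s38',[300,160],12,50,50,-.065,.0045,(1.0,0))
t=env.capture('top'); crop(t,290,190,60,60,10,'pics/t38.png')
E
```

```text
(no output)
```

View pics/s38.png

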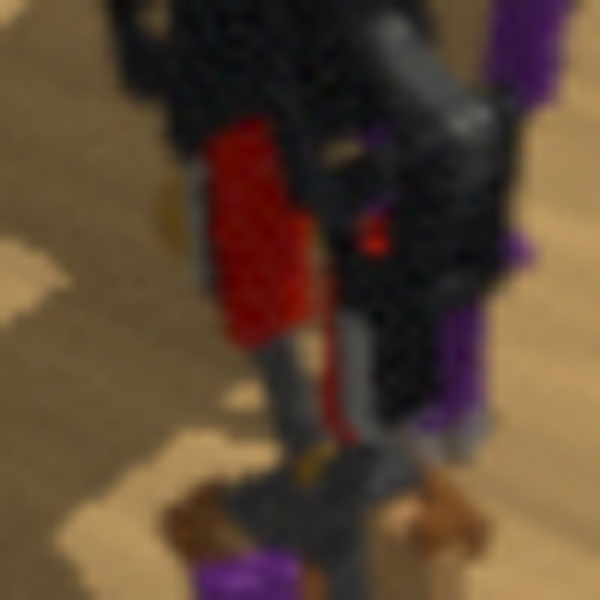

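View pics/t38.png

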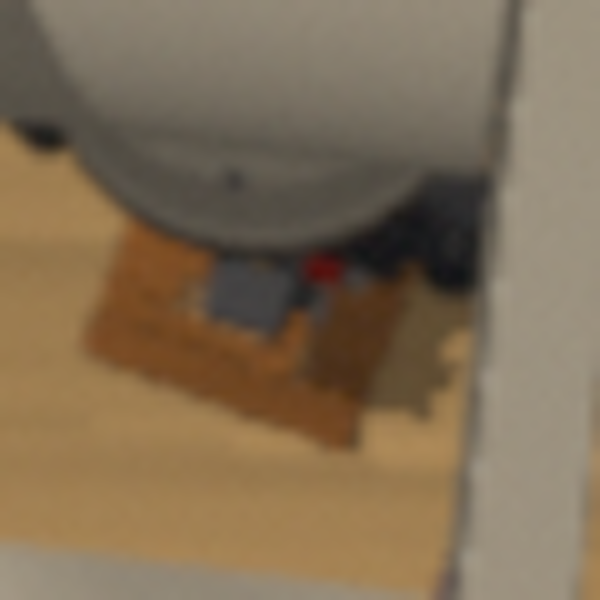

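play_rows(commands=[[0, 0, -0.1, 0, 0, 0], [0.08, 0.02, -0.1, 0, 0, 0], [0.08, 0.02, -0.1, 0, 0, 0]])

```text
time: 20.55
tcp_pos: [0.5302, 0.0385, 0.133]
ee_rot: [-2.493, -1.81, 0.065]
force: [-0.4, 0.1, -1.7]
grip_width: 0.0523
```

play_rows(commands=[[0, 0, 0.04, 0, 0, 0], [0, 0, 0.08, 0, 0, 0], [0, 0, 0.1, 0, 0, 0]])

```text
time: 20.85
tcp_pos: [0.5297, 0.0386, 0.1286]
ee_rot: [-2.492, -1.81, 0.066]
force: [0.1, 0.1, -1.1]
grip_width: 0.0521
```

```bash
python3 - <<'E'
from seat import *
g2([.5264,.0356,.13])
seat('s39',[300,160],12,50,50,-.065,.0045,(1.0,0))
E
```

```text
tcp [0.5297 0.0386 0.1286] w 0.0521 F [ 0.1  0.1 -1.1]
sh [-0.098, -0.058, -0.031]
```

View pics/s39.png

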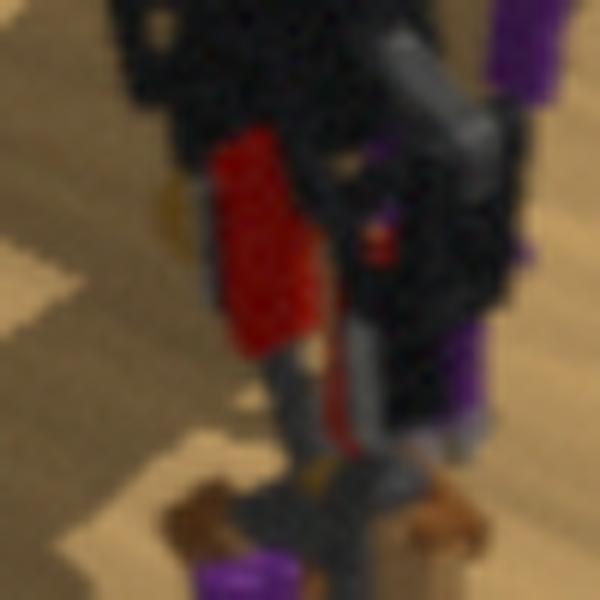

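play_rows(commands=[[0, 0, 0.03, 0, 0, 0], [0, 0.005, 0.06, 0, 0, 0], [0, 0.01, 0.09, 0, 0, 0]])

```text
time: 21.2
tcp_pos: [0.5298, 0.0386, 0.1248]
ee_rot: [-2.492, -1.81, 0.066]
force: [0.0, 0.7, -1.5]
grip_width: 0.0523
```

play_rows(commands=[[0, 0, 0.03, 0, 0, 0], [0, 0.005, 0.06, 0, 0, 0], [0, 0.01, 0.08, 0, 0, 0]])

```text
time: 21.5
tcp_pos: [0.5303, 0.0385, 0.1226]
ee_rot: [-2.493, -1.811, 0.064]
force: [-3.3, 0.8, 12.9]
grip_width: 0.0521
```

```bash
python3 - <<'E'
from seat import *
g2([.5264,.0356,.12])
seat('s40',[300,160],12,50,50,-.065,.0045,(1.0,0))
E
```

```text
tcp [0.5303 0.0385 0.1226] w 0.0521 F [-3.3  0.8 12.9]
sh [-0.1, -0.066, 0.071]
```

View pics/s40.png

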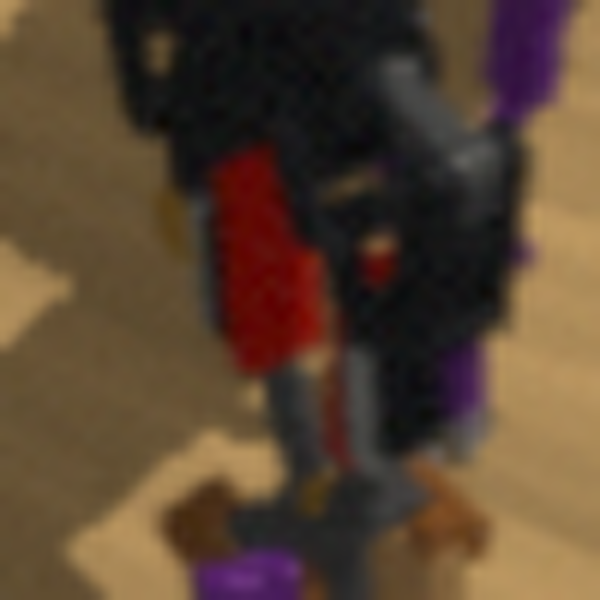

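play_rows(commands=[[0, 0, -0.03, 0, 0, 0], [0, 0, -0.03, 0, 0, 0]])

```text
time: 21.75
tcp_pos: [0.5306, 0.0385, 0.1239]
ee_rot: [-2.493, -1.811, 0.063]
force: [0.0, -1.0, -2.0]
grip_width: 0.052
```

play_rows(commands=[[0, 0, 0, 0, 0, 0], [0, 0, 0, 0, 0, 0], [0, 0, 0, 0, 0, 0]], gripper=0.74)

```text
time: 22.05
tcp_pos: [0.5306, 0.0385, 0.1238]
ee_rot: [-2.493, -1.811, 0.064]
force: [-0.5, -0.9, -0.3]
grip_width: 0.0632
```

```bash
python3 - <<'E'
from seat import *
g2([.5264,.0356,.12])
seat('s41',[300,150],10,60,60,0,0,(1.0,0))
E
```

```text
tcp [0.5306 0.0385 0.1238] w 0.0632 F [-0.5 -0.9 -0.3]
sh [-0.101, -0.069, 0.101]
```

View pics/s41.png

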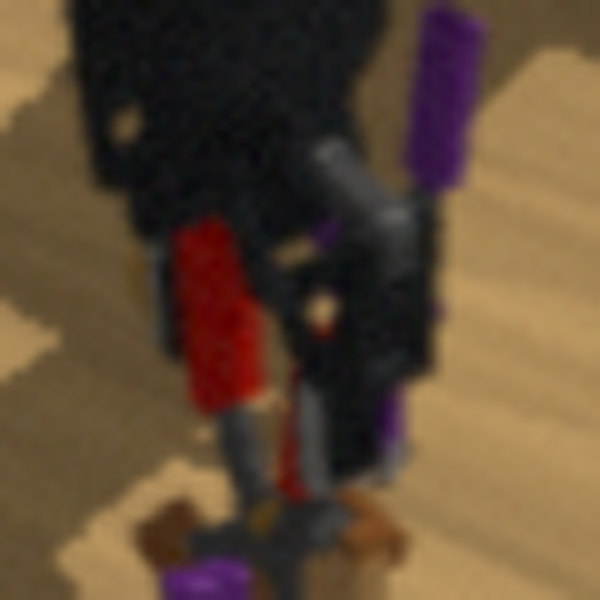

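Released; the pliers stay in place. I'll open fully and back off upward along the fingers, then look.

play_rows(commands=[[0, 0, 0, 0, 0, 0], [0, 0, 0, 0, 0, 0], [0, 0, 0, 0, 0, 0]], gripper=1)

```text
time: 22.4
tcp_pos: [0.5306, 0.0385, 0.1239]
ee_rot: [-2.493, -1.811, 0.063]
force: [0.0, -0.1, 0.3]
grip_width: 0.0854
```

```bash
python3 - <<'E'
from seat import *
g2([[.5306,.0385,.16],[.5306,.0385,.3]])
seat('s42',[300,150],10,60,60,0,0,(1.0,0))
E
```

```text
tcp [0.5306 0.0385 0.1239] w 0.0854 F [ 0.  -0.1  0.3]
sh [0.001, -0.064, -0.901]
sh [0.007, -0.317, -4.392]
```

View pics/s42.png

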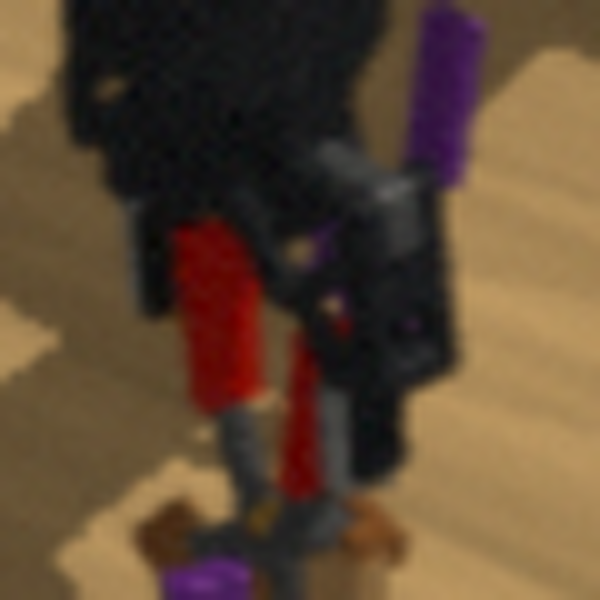

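play_rows(commands=[[0, -0.02, -0.3, 0, 0, 0], [0, -0.06, -0.9, 0, 0, 0], [0, -0.13, -1.8, 0, 0, 0], [0, -0.2, -2.8, 0, 0, 0], [0, -0.28, -4.0, -0.6, 0, 0]])

```text
time: 22.95
tcp_pos: [0.5308, 0.0378, 0.2854]
ee_rot: [-2.535, -1.839, 0.009]
force: [0.9, -0.8, 0.5]
grip_width: 0.0855
```

```bash
python3 - <<'E'
from h import *
goal([.35,.30,.3],1.26)
E
```

```text
t 22.95 tcp [0.5308 0.0378 0.2854] yaw 1.2555 w 0.0855 F [ 0.9 -0.8  0.5] q [-0.08  0.05  1.43  0.    1.66 -1.33]
ROW [4.831, -6.333, -0.288, -0.108, -0.011, -0.042]
```

play_rows(commands=[[7.0, -9.3, -0.5, 0, 0, 0], [7.0, -9.3, -0.5, 0, 0, 0], [7.0, -9.3, -0.5, 0, 0, 0], [7.0, -9.3, -0.5, 0, 0, 0], [7.0, -9.3, -0.5, 0, 0, 0]])

```text
time: 23.45
tcp_pos: [0.3862, 0.2438, 0.2993]
ee_rot: [-2.535, -1.839, 0.007]
force: [1.0, 1.0, 0.9]
grip_width: 0.0856
```

play_rows(commands=[[4.0, -5.2, 0, 0, 0, 0], [4.0, -5.2, 0, 0, 0, 0], [4.0, -5.2, 0, 0, 0, 0], [4.0, -5.2, 0, 0, 0, 0], [4.0, -5.2, 0, 0, 0, 0]])

```text
time: 23.95
tcp_pos: [0.2445, 0.4501, 0.3028]
ee_rot: [-2.535, -1.839, 0.005]
force: [0.5, -0.1, 0.3]
grip_width: 0.0853
```

```bash
python3 - <<'E'
from h import *
for n in("scene","top"): cv2.imwrite(f"pics/{n}9.png",env.capture(n))
t=cv2.imread('pics/top9.png'); s=cv2.imread('pics/scene9.png')
crop(t,297,198,38,38,14,'pics/t91.png'); crop(t,385,205,60,55,10,'pics/t92.png')
crop(s,306,165,44,75,8,'pics/s91.png'); crop(s,245,150,50,40,14,'pics/s92.png')
E
```

```text
(no output)
```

View pics/t91.png

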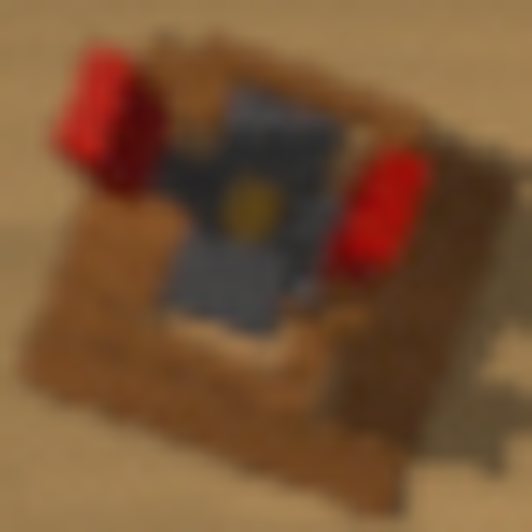

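View pics/s91.png

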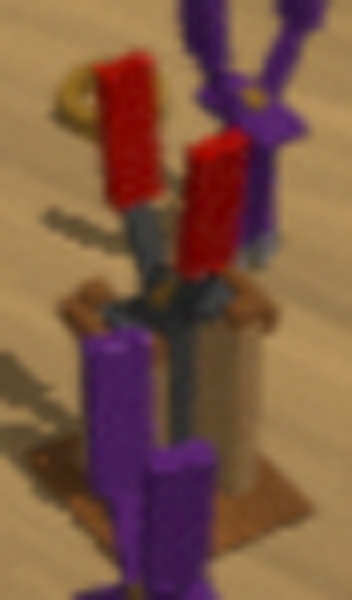

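View pics/s92.png

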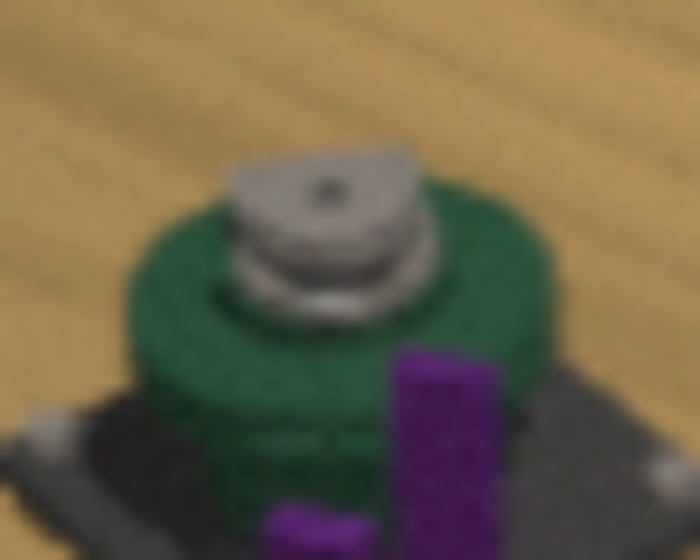

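View pics/t92.png

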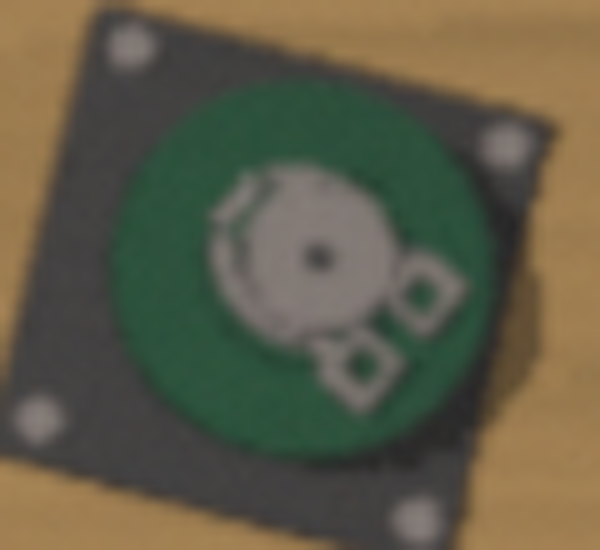

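View pics/top9.png

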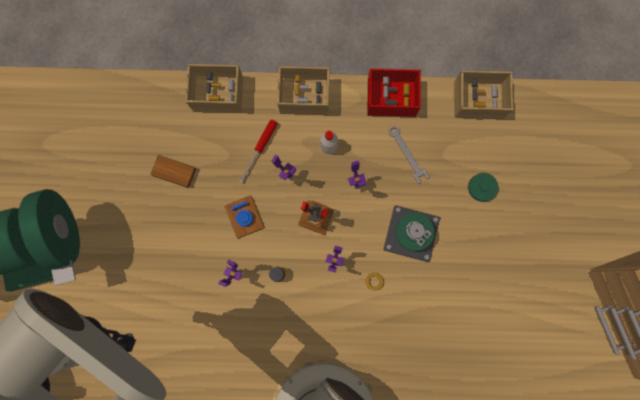

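```bash
python3 - <<'E'
from rel import *
rel('r92','pics/scene9.png',[245,148],16,40,36,(332,226),.088,.0765,-.7328,th=.05)
im=cv2.imread('pics/scene9.png'); crop(im,245,148,40,36,16,'pics/s93.png')
E
```

```text
(no output)
```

View pics/r92.png

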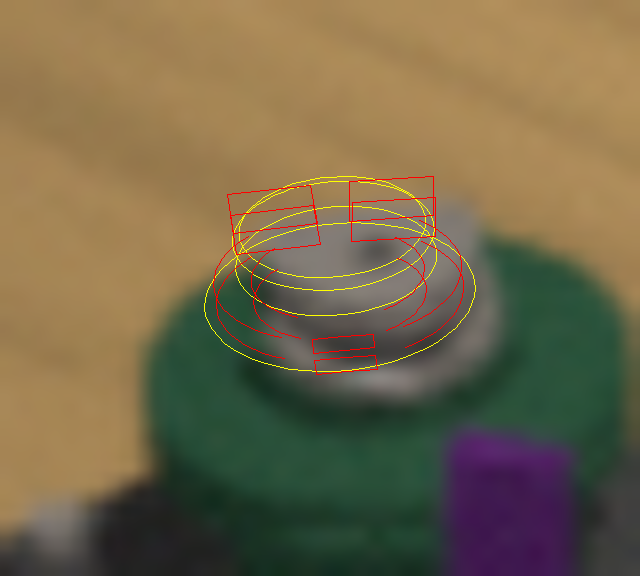

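View pics/s93.png

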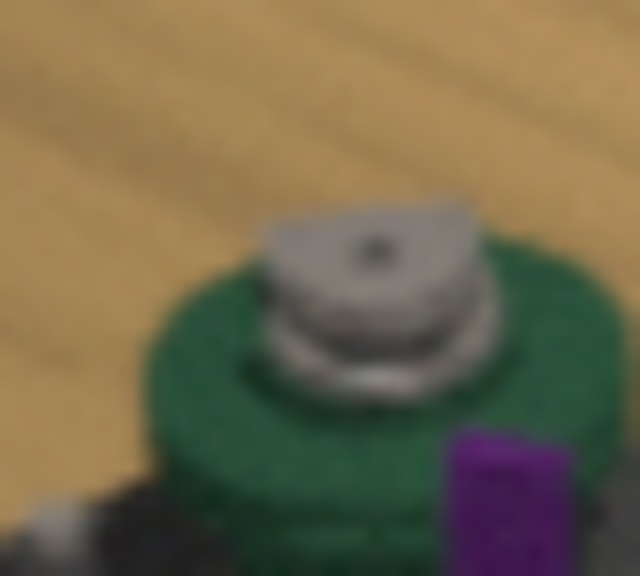

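The ring's eye holes are about 24.6 mm apart, which means roughly 0.055 rad of spread, so it is closed in the groove. Its lugs and back line up with a ring lying flat on the hub. The pliers stand in the rest as they did at the start, and the arm is clear. I'm handing in.

```bash
python3 - <<'E'
from plant import env
print(env.state()['time'],env.state()['force']); print(env.close_job())
E
```

```text
24.05 [0.71881061 0.00344856 0.21481894]
the job is handed in; nothing more can be done
None
```

The ring is in the spindle's groove, holding the green pulley on, and the pliers are back in their rest. I handed the job in at 24 s of the 67 s; no verdict was reported.

I took the ring by its eyes with the red pliers, spread it at a grip width of about 31 mm, and lowered it over the spindle. The hub face was at about 71 mm. I then opened the pliers to 52 mm so the ring could close, drew the pins out, put the pliers back and let go.

**Last checks:**
- **Ring:** in the top view the eyes are about 24.6 mm apart, roughly 0.055 rad per arm, which is right for the groove. In the scene view the ring's outline matches one lying flat on the hub.
- **Pliers:** they look the same in the rest as in the first pictures.
- **Other objects:** in the overview they look unmoved, and the arm was clear of everything.

**Problems on the way:**
- I pressed slightly too hard on the hub, about 16 N, and the ring tilted. I levelled it before letting it close.
- The pliers also tipped about 3.5° in the grip. On the first try at the rest the flange caught, probably on a cheek, with about 9 N. I shifted about 3 mm and it then seated.
- My two camera views disagreed by a few mm, so I did the final alignment by comparing parts within the scene view and by feel.

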